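Clamp the whetstone in its holder by the knob down in the guard collar

TASK

Lay the long whetstone flat in the steel holder, between its low side cheeks, then reach into the round guard collar and turn the clamp knob clockwise until the jaw grips the stone firmly against the sprung end stop: properly tight, but not forced, or the stone will crack. Let go of the knob and leave the other things on the counter where they are.

Things in the scene. Friction and masses are not known exactly. Their poses are not given: they have to be found in the camera images.
- stone_center (a point): centre (half-way up) of the whetstone: a loose plain block 54 mm wide (its x), 180 mm long (its y), 28 mm thick (z up), about 0.55 kg, lying flat on the counter, coarse brown layer below and grey layer on top. Either end may go to the knob.
- holder: the fixed stone holder: origin on the counter under the middle of the stone's seat; y runs along the seat from the end stop (-y) to the clamp (+y), z up. Base plate 100 mm wide (x), from y = -150 to +210 mm, its top 8 mm above the counter. The stone lies on it lengthwise, its centre then 22 mm above the origin.
- seat (a point): middle of the seat, on the plate's top (8 mm above the holder's origin, same axes). Low side cheeks stand 60 mm apart (inside), 8 mm thick, 14 mm tall above the plate, at y = -106 to -66 mm and +62 to +90 mm; between these the sides are open for the fingers.
- stop_zone (a point): fixed point of the holder on its plate at y = -95 mm. About here the pad of the adjustable end stop faces the stone: 2.5 mm nearer to 4 mm farther from the seat, differing each time and not measured. It rises 20 mm above the plate and is sprung: gives 1 mm per 12 N, at most 6 mm.
- collar (a point): middle of the mouth of the round guard collar around the knob, level with its lip, 80 mm above the counter, at y = +150 mm of the holder. Inside diameter 94 mm, outside 110 mm, floor 42 mm below the lip. A hand opened wider than about 50 mm does not fit into it.
- jaw_face (a point): middle of the clamp jaw's face (40 mm wide, 20 tall), at y = +93 mm of the holder when the knob reads 0; it advances 9 mm per rad to -y and pushes the stone along to the pad by itself. Lay the stone with its near end 1 to 3 mm short of this face. Properly tight: the jaw presses the stone with 8 to 24 N (aim at 15); over 32 N the stone cracks.
- knob_grip (a point): on the knob's vertical axis at the height to grip it, 66 mm above the counter. The black knob is a straight upright bar, 46 mm long, 14 mm thick, from 42 to 72 mm above the counter (top 8 mm below the collar's lip), on a flat disc 48 mm across. This point's x axis lies along the bar, so the fingers close along its y axis.
- knob (a joint): knob angle, rad: 0 open (bar along the holder's x), grows clockwise from above to 2.2; starts at 0 to 0.15, tight somewhere in 0.6 to 1.6; stays where left. Friction 0.28 N m (standing still, a twist of either sign may remain), plus 0.009 N m per newton of jaw force: at 15 N, 0.135 N m above the level of free turning. Jaw force grows 100 N per rad from the stone's contact on.
- flattening_block: a second, shorter stone block, 46 x 110 x 24 mm, a bystander: leave it where it is; origin under its middle
- brush: a hand brush lying on the counter, bystander
- water_mug: a steel mug, 76 mm across, 85 mm tall, bystander; origin under its middle
- oil_bottle: a white bottle 56 mm across, 100 mm tall, bystander; origin under its middle
- bone_slice_a: a loose frozen bone slice, 66 mm across, 30 mm thick, bystander; origin under its middle
- bone_slice_b: a loose frozen bone slice, 52 mm across, 26 mm thick, bystander; origin under its middle
Things that resemble listed ones, but are neither listed nor needed, are in the scene too. What is shaped like the part that bears stone_center but blue, green or purple is not meant.

How it is judged:
By the outcome, as a careful person would: the job done as asked, in the order asked, and still so for the second after the job is handed in, with the robot touching nothing.
It also fails if it takes over 72 s, if anything falls off the work surface, if the arm or the gripper's body presses on something with over 40 N, if the wrist force passes 120 N, or if a joint passes its speed limit or range.

ROBOT

A 6-joint arm with a two-finger parallel gripper is mounted at the origin on the work surface. World frame = base frame: x ahead of the robot, y to its left, z up, the work surface at z = 0. Lengths are in mm, angles in rad, forces in N, time in s.
With the tool pointing down it reaches from about 350 to 775 mm from the base axis. Payload 7.3 kg.
Tool frame: the origin (TCP) lies between the finger pads; the fingertips stand tcp_to_tips ahead of it and the grasp point (between the pads) lies 5 mm behind it (tcp_to_tips is the distance from the TCP to the fingertips, in mm); z points along the fingers, x is the direction in which the jaws open and shut, and the axes are right-handed (so a half turn about z gives the same grasp; the last joint's range is limited). The gripper opens to 92 mm and grips with 3 to 60 N. Pads are 19 mm wide; open, the fingers measure 130 mm over their backs; the gripper's body (75 mm by 190 mm) begins 47 mm behind the grasp point.
Start: joints at [-1.394, 0.342, 1.524, -0, 1.275, -0.146], TCP at [166.565, -497.895, 240.741] pointing down, gripper open.
Joint ranges: [-2.53, 2.53], [-0.77, 2.02], [0.04, 2.7], [-1, 4.14], [0.28, 2.66], [-3.11, 3.11]. Speed limits (rad/s): [2.57, 2.57, 3.14, 3.14, 3.14, 3.14].

INTERFACE

Orientations are given as [roll, pitch, yaw] about the fixed x, y, z axes, in that order (R = Rz(yaw) Ry(pitch) Rx(roll)).
In Python, from plant import * gives the robot as it stands.
- The arm moves only by the tool drive_tool, never from a script. Its argument "deltas" is a list of rows, each an object of numbers: "hand": the gripper's target within -1 to 1 (shut at 1, half-way at 0, fully open at -1); "tx", "ty", "tz": the shift along the tool's x, y, z each as a share of 4 cm, from -1 to 1; "wx", "wy", "wz": the turn, a rotation vector about the tool's x, y, z each as a share of 5 degrees, from -1 to 1. In form: [{"hand": .., "tx": .., "ty": .., "tz": .., "wx": .., "wy": .., "wz": ..}, ...]. A call has 1 to 20 rows; each row shifts and turns the commanded pose from where the row before left it, along the tool's axes as they then stand; what a row does not reach is not made up. A row lasts 1/12 s, in which the tool goes at most 41.7 mm and 7.16 degrees, less where a joint would pass 70% of its speed; a pose out of reach is approached as far as the arm can. A call with a number of a shift or a turn outside -1 to 1 is refused whole. A call with a gripper value outside its range is refused whole. The fingers move at their own pace and stop on an object; the grip force is fixed at half the most. Time passes only in rows, so rows that do not move let the fingers close. It gives the time, the measured TCP pose, the force and the opening at its end, in the units of the state.
- get_obs(): the state, without advancing time (a new reading comes with each control period).
- capture(name): name is "scene" or "top" or "wrist"; returns the picture (480x640x3 uint8, red, green, blue); there is no depth.
- camera_model(name): a dict with "fx", "fy", "cx", "cy" (pixels), "rvec" (rotation vector, rad) and "tvec" (3), from world to camera coordinates, as OpenCV has them. Camera axes: x right, y down, z forward; pixel columns grow to the right and rows downward; lengths in mm; the calibration is good to about 2 mm. A picture is of the moment at which its call begins: read the wrist's pose just before it. camera_model takes no time and is no camera call; for the wrist camera it gives the pose at the moment of the call.
- close_job(): hands the job in, once; it reports no verdict.
The state is a dict: "time": time; "joint_positions": joint angles; "dq": joint speeds; "tau": joint torques, N m; "tool_pos": TCP position; "tcp_rot": TCP orientation; "contact_force": force on the tool from outside, world axes, zero at the start; "moment": the same for the moment, N m; "grip_width": finger opening in mm.
Only numpy, scipy, OpenCV 4.12 (cv2) and the standard library are available. Lean on these libraries where they do the work, as an engineer would, in place of code of your own. Each camera call takes 0.05 s, during which the arm holds its last target.

## Working session

There is one attempt and no reset: what is moved stays moved. The work goes in short steps, Python scripts to look and compute and a tool call to move; the robot and the scene stay as the last step left them, time stands still between calls to the robot, and variables do not carry over. Pictures are saved under pics/ and viewed, and the job is handed in when it is done.

Besides the shell and the picture viewer there is one more tool, called as name(argument=value, ...) on one line, values as JSON. drive_tool: Moves the arm, as the interface text tells. Its arguments: {"type":"object","properties":{"deltas":{"type":"array","items":{"type":"object","properties":{"hand":{"type":"number"},"tx":{"type":"number"},"ty":{"type":"number"},"tz":{"type":"number"},"wx":{"type":"number"},"wy":{"type":"number"},"wz":{"type":"number"}}}}},"required":["deltas"]}

```bash
ls; mkdir -p pics; python3 - <<'E'
from plant import *
import cv2
o=get_obs();print(o)
for n in("scene","top"):
    im=capture(n);cv2.imwrite(f"pics/{n}0.png",im[:,:,::-1]);print(n,camera_model(n))
E
```

```text
pics
{'time': 0.0, 'joint_positions': array([-1.39402526e+00,  3.42760683e-01,  1.52504388e+00, -4.99750927e-06,
        1.27540534e+00, -1.46000721e-01]), 'dq': array([ 0.00169694, -0.00089748, -0.00117688, -0.00126545, -0.00125403,
        0.0005037 ]), 'tau': array([-2.60078123e-03, -4.31249964e+01, -2.44226450e+01,  7.14260526e-02,
        5.58605546e-02, -1.40630409e-04]), 'tool_pos': array([ 166.47639192, -497.4844985 ,  240.01587801]), 'tcp_rot': array([-3.14136210e+00,  1.60073864e-03, -1.24802290e+00]), 'contact_force': array([0.06749534, 0.70104505, 0.19528169]), 'moment': array([-0.00077171,  0.03137056, -0.03666102]), 'grip_width': 91.82914684838677}
scene {'fx': 510.74761289053896, 'fy': 510.74761289053896, 'cx': 318.15780151837686, 'cy': 239.34473450260018, 'rvec': array([ 1.39684916,  1.98186552, -1.02152237]), 'tvec': array([ 178.24922078, -237.33039458, 1689.00014199])}
top {'fx': 545.3301862588886, 'fy': 545.3301862588886, 'cx': 330.9669130884691, 'cy': 242.91893269893703, 'rvec': array([ 2.18746266, -2.179676  ,  0.04418008]), 'tvec': array([  -5.09138245,  517.22684319, 1261.65565052])}
```

View pics/top0.png

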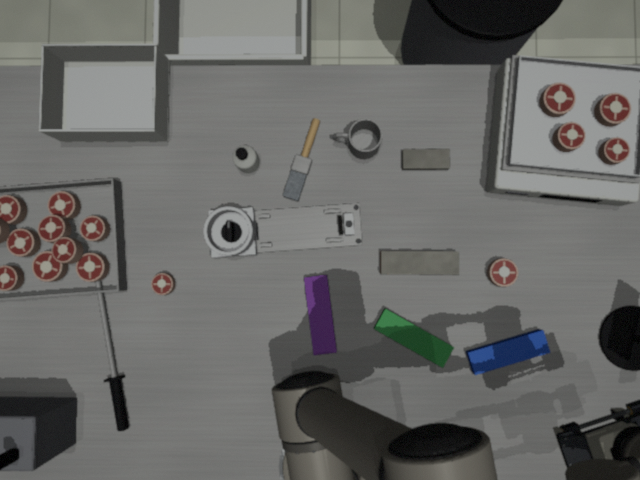

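View pics/scene0.png

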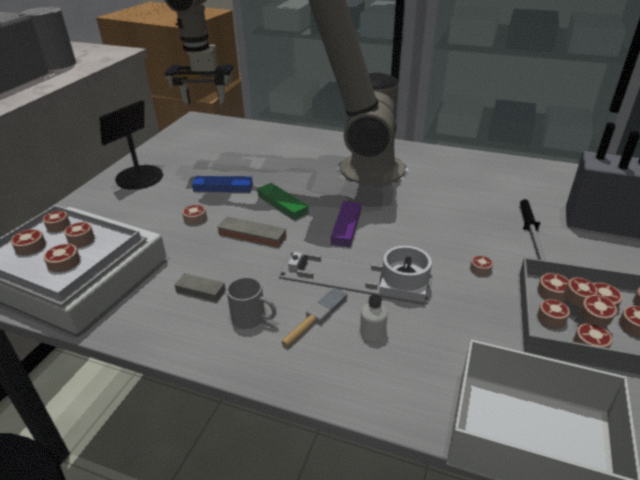

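The top view shows the whetstone near (419,262), the holder from (207,232) to (361,224) with its collar near (229,231), and the flattening block near (426,159). Next I'll enlarge it.

```bash
python3 - <<'E'
import cv2
im=cv2.imread("pics/top0.png")
c=im[190:270,195:375];cv2.imwrite("pics/ch.png",cv2.resize(c,None,fx=4.4,fy=4.4,interpolation=cv2.INTER_CUBIC)*1)
c=im[235:290,370:470];cv2.imwrite("pics/cs.png",cv2.resize(c,None,fx=8,fy=8,interpolation=cv2.INTER_CUBIC))
E
```

```text
(no output)
```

View pics/ch.png

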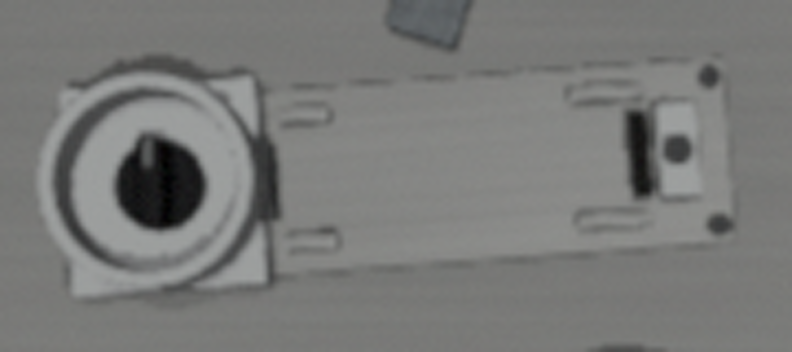

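View pics/cs.png

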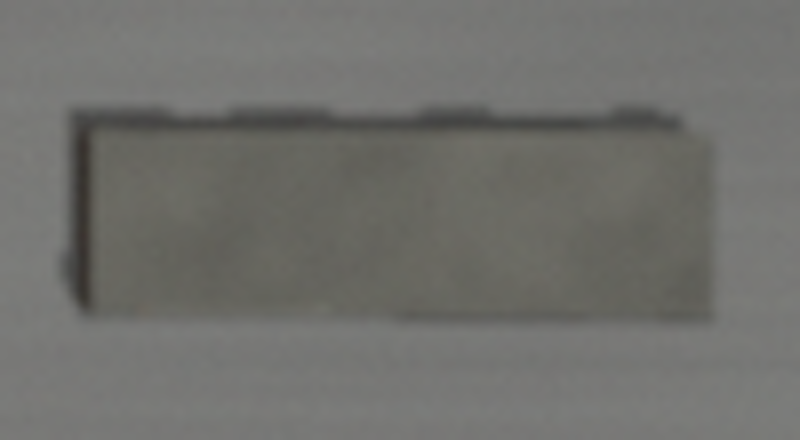

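```bash
cat > h.py <<'E'
import numpy as np,cv2
def pix2w(cm,uv,z):
    R,_=cv2.Rodrigues(np.array(cm["rvec"]));t=np.array(cm["tvec"])
    K=np.array([[cm["fx"],0,cm["cx"]],[0,cm["fy"],cm["cy"]],[0,0,1]])
    d=R.T@np.linalg.inv(K)@np.array([uv[0],uv[1],1.]);c=-R.T@t
    return c+d*(z-c[2])/d[2]
def proj(cm,P):
    K=np.array([[cm["fx"],0,cm["cx"]],[0,cm["fy"],cm["cy"]],[0,0,1.]])
    return cv2.projectPoints(np.atleast_2d(np.array(P,float)),np.array(cm["rvec"]),np.array(cm["tvec"]),K,None)[0].reshape(-1,2)
E
python3 - <<'E'
from plant import *
from h import *
np.set_printoptions(precision=1,suppress=True)
cm=camera_model("top")
S=[pix2w(cm,(370+(u+.5)/8-.5,235+(v+.5)/8-.5),28) for u,v in[(90,127),(712,133),(712,318),(90,312)]]
print(np.array(S),np.mean(S,0));S=np.array(S);print([np.linalg.norm(S[i]-S[i-1]) for i in range(4)])
f=lambda u,v,z:pix2w(cm,(195+(u+.5)/4.4-.5,190+(v+.5)/4.4-.5),z)
for n,u,v,z in[("plR_top",722,58,8),("plR_bot",733,238,8),("lip outer c",149,180,80),("lipleft",37,180,80),("lipright",257,175,80),("liptop",150,70,80),("lipbot",155,287,80),("knob",160,186,42),
 ("cheekTLa",282,115,22),("cheekTLb",331,113,22),("chBLa",289,241,22),("chBLb",340,240,22),("chTRa",567,93,22),("chTRb",641,90,22),("chBRa",575,221,22),("chBRb",648,215,22),("padt",626,113,28),("padb",637,197,28),("pltop",400,81,8),("plbot",400,266,8)]:
    print(n,f(u,v,z))
E
```

```text
[[ 499.4 -118.8   28. ]
 [ 498.3 -297.8   28. ]
 [ 445.1 -297.3   28. ]
 [ 446.1 -118.7   28. ]] [ 472.2 -208.1   28. ]
[np.float64(53.36864575115619), np.float64(179.00204122537235), np.float64(53.23301085738445), np.float64(178.5645583271466)]
plR_top [612.8 -68.3   8. ]
plR_bot [516.  -74.2   8. ]
lip outer c [540.5 224.5  80. ]
lipleft [540.3 281.5  80. ]
lipright [543.2 169.6  80. ]
liptop [596.6 224.8  80. ]
lipbot [486.2 220.6  80. ]
knob [540.4 226.5  42. ]
cheekTLa [580. 166.  22.]
cheekTLb [581.1 139.9  22. ]
chBLa [512.9 161.5  22. ]
chBLb [513.5 134.4  22. ]
chTRa [592.1  14.4  22. ]
chTRb [593.7 -24.8  22. ]
chBRa [524.    9.9  22. ]
chBRb [527.3 -28.8  22. ]
padt [580.8 -17.   28. ]
padb [536.4 -22.9  28. ]
pltop [600.  104.7   8. ]
plbot [500.4 103.9   8. ]
```

drive_tool(deltas=[{"hand": -1,"wz": -0.95},{"wz": -0.95,"hand": -1},{"wz": -0.95,"hand": -1},{"wz": -0.95,"hand": -1},{"wz": -0.95,"hand": -1},{"wz": -0.95,"hand": -1},{"wz": -0.95,"hand": -1},{"wz": -0.95,"hand": -1},{"wz": -0.95,"hand": -1},{"wz": -0.95,"hand": -1},{"wz": -0.95,"hand": -1},{"wz": -0.95,"hand": -1},{"wz": -0.95,"hand": -1},{"wz": -0.95,"hand": -1},{"wz": -0.95,"hand": -1}])

```text
invalid input
```

```bash
python3 - <<'E'
import plant
print([n for n in dir(plant) if n[0]!='_'])
try: print(plant.tcp_to_tips)
except Exception as e: print(e)
print(plant.get_obs()["tool_pos"],plant.get_obs()["tcp_rot"],plant.camera_model("wrist"))
E
```

```text
['Unreachable', 'camera_model', 'capture', 'close_job', 'get_obs', 'tcp_to_tips']
14.0
[ 166.49274965 -497.55483274  240.12796977] [-3.14143377e+00  1.32518664e-03 -1.24801271e+00] {'fx': 376.81878978826205, 'fy': 376.81878978826205, 'cx': 324.15875322174344, 'cy': 237.83618894228022, 'rvec': array([-2.33590866,  1.68125145,  0.26662552]), 'tvec': array([-524.27023636,  -38.54826232,  392.85861287])}
```

drive_tool(deltas=[{"hand": -1,"tx": 0,"ty": 0,"tz": 0,"wx": 0,"wy": 0,"wz": -0.95},{"hand": -1,"tx": 0,"ty": 0,"tz": 0,"wx": 0,"wy": 0,"wz": -0.95},{"hand": -1,"tx": 0,"ty": 0,"tz": 0,"wx": 0,"wy": 0,"wz": -0.95},{"hand": -1,"tx": 0,"ty": 0,"tz": 0,"wx": 0,"wy": 0,"wz": -0.95},{"hand": -1,"tx": 0,"ty": 0,"tz": 0,"wx": 0,"wy": 0,"wz": -0.95},{"hand": -1,"tx": 0,"ty": 0,"tz": 0,"wx": 0,"wy": 0,"wz": -0.95},{"hand": -1,"tx": 0,"ty": 0,"tz": 0,"wx": 0,"wy": 0,"wz": -0.95},{"hand": -1,"tx": 0,"ty": 0,"tz": 0,"wx": 0,"wy": 0,"wz": -0.95},{"hand": -1,"tx": 0,"ty": 0,"tz": 0,"wx": 0,"wy": 0,"wz": -0.95},{"hand": -1,"tx": 0,"ty": 0,"tz": 0,"wx": 0,"wy": 0,"wz": -0.95},{"hand": -1,"tx": 0,"ty": 0,"tz": 0,"wx": 0,"wy": 0,"wz": -0.95},{"hand": -1,"tx": 0,"ty": 0,"tz": 0,"wx": 0,"wy": 0,"wz": -0.95},{"hand": -1,"tx": 0,"ty": 0,"tz": 0,"wx": 0,"wy": 0,"wz": -0.95},{"hand": -1,"tx": 0,"ty": 0,"tz": 0,"wx": 0,"wy": 0,"wz": -0.95},{"hand": -1,"tx": 0,"ty": 0,"tz": 0,"wx": 0,"wy": 0,"wz": -0.95}])

```text
time: 1.35
tool_pos: [166.5, -497.6, 240.3]
tcp_rot: [-3.141, 0.0, -0.0]
contact_force: [-0.2, 0.4, -0.9]
grip_width: 92.1
```

drive_tool(deltas=[{"hand": -1,"tx": 0.7,"ty": -0.66,"tz": 0,"wx": 0,"wy": 0,"wz": 0},{"hand": -1,"tx": 0.7,"ty": -0.66,"tz": 0,"wx": 0,"wy": 0,"wz": 0},{"hand": -1,"tx": 0.7,"ty": -0.66,"tz": 0,"wx": 0,"wy": 0,"wz": 0},{"hand": -1,"tx": 0.7,"ty": -0.66,"tz": 0,"wx": 0,"wy": 0,"wz": 0},{"hand": -1,"tx": 0.7,"ty": -0.66,"tz": 0,"wx": 0,"wy": 0,"wz": 0},{"hand": -1,"tx": 0.7,"ty": -0.66,"tz": 0,"wx": 0,"wy": 0,"wz": 0},{"hand": -1,"tx": 0.7,"ty": -0.66,"tz": 0,"wx": 0,"wy": 0,"wz": 0},{"hand": -1,"tx": 0.7,"ty": -0.66,"tz": 0,"wx": 0,"wy": 0,"wz": 0},{"hand": -1,"tx": 0.7,"ty": -0.66,"tz": 0,"wx": 0,"wy": 0,"wz": 0},{"hand": -1,"tx": 0.7,"ty": -0.66,"tz": 0,"wx": 0,"wy": 0,"wz": 0},{"hand": -1,"tx": 0.65,"ty": -0.62,"tz": 0,"wx": 0,"wy": 0,"wz": 0},{"hand": -1,"tx": 0,"ty": 0,"tz": 0,"wx": 0,"wy": 0,"wz": 0},{"hand": -1,"tx": 0,"ty": 0,"tz": 0,"wx": 0,"wy": 0,"wz": 0}])

```text
time: 2.43
tool_pos: [474.6, -208.8, 240.1]
tcp_rot: [-3.141, 0.001, -0.001]
contact_force: [-0.2, -0.4, 0.3]
grip_width: 91.9
```

```bash
python3 - <<'E'
from plant import *
from h import *
np.set_printoptions(precision=2,suppress=True)
cm=camera_model("wrist");o=get_obs();print(o["tool_pos"],o["tcp_rot"])
R,_=cv2.Rodrigues(cm["rvec"]);print(-R.T@cm["tvec"],R)
cv2.imwrite("pics/w1.png",capture("wrist")[:,:,::-1])
for p in[(499,-118.8,28),(498.3,-297.8,28),(445.1,-297.3,28),(446.1,-118.7,28)]:print(proj(cm,p))
E
```

```text
[ 474.62 -208.82  240.11] [-3.14  0.   -0.  ]
[ 475.27 -125.73  384.66] [[ 1.   -0.   -0.  ]
 [-0.   -0.95  0.31]
 [-0.   -0.31 -0.95]]
[[351.45 108.98]]
[[347.1  290.75]]
[[295.97 290.3 ]]
[[292.4  108.91]]
```

View pics/w1.png

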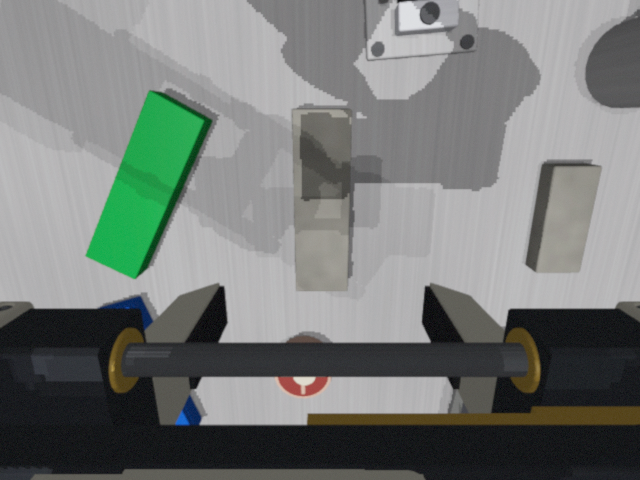

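The stone's top corners are at about (293,109), (352,108), (348,290) and (296,290), within 2 px of the top-view prediction. I'll look at the holder from close up before grasping.

drive_tool(deltas=[{"hand": -1,"tx": 0.245,"ty": -0.84,"tz": 0,"wx": 0,"wy": 0,"wz": 0},{"hand": -1,"tx": 0.245,"ty": -0.84,"tz": 0,"wx": 0,"wy": 0,"wz": 0},{"hand": -1,"tx": 0.245,"ty": -0.84,"tz": 0,"wx": 0,"wy": 0,"wz": 0},{"hand": -1,"tx": 0.245,"ty": -0.84,"tz": 0,"wx": 0,"wy": 0,"wz": 0},{"hand": -1,"tx": 0.245,"ty": -0.84,"tz": 0,"wx": 0,"wy": 0,"wz": 0},{"hand": -1,"tx": 0.245,"ty": -0.84,"tz": 0,"wx": 0,"wy": 0,"wz": 0},{"hand": -1,"tx": 0.245,"ty": -0.84,"tz": 0,"wx": 0,"wy": 0,"wz": 0},{"hand": -1,"tx": 0.245,"ty": -0.84,"tz": 0,"wx": 0,"wy": 0,"wz": 0},{"hand": -1,"tx": 0,"ty": 0,"tz": 0,"wx": 0,"wy": 0,"wz": 0},{"hand": -1,"tx": 0,"ty": 0,"tz": 0,"wx": 0,"wy": 0,"wz": 0}])

```text
time: 3.32
tool_pos: [553.3, 58.0, 240.3]
tcp_rot: [3.141, 0.001, -0.003]
contact_force: [0.1, -0.4, 0.7]
grip_width: 92.0
```

```bash
python3 - <<'E'
from plant import *
from h import *
import json
np.set_printoptions(precision=2,suppress=True)
cm=camera_model("wrist");o=get_obs();print(o["tool_pos"],o["tcp_rot"])
im=capture("wrist")[:,:,::-1];cv2.imwrite("pics/w2.png",im)
json.dump({k:np.array(v).tolist() for k,v in cm.items()},open("w2.json","w"))
E
```

```text
[553.27  58.04 240.34] [ 3.14  0.   -0.  ]
```

View pics/w2.png

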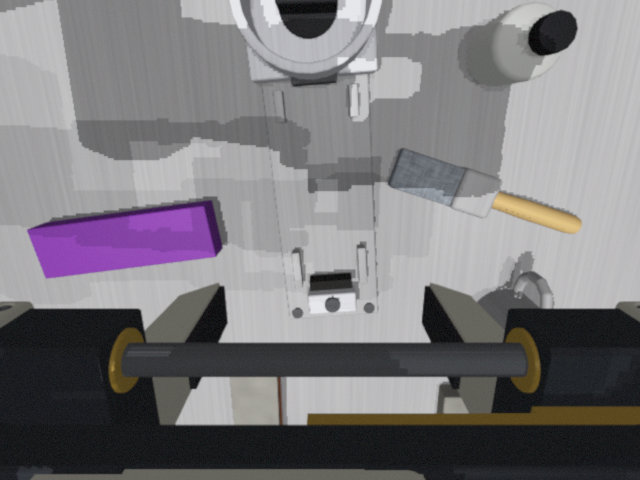

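```bash
python3 - <<'E'
import cv2
im=cv2.imread("pics/w2.png")
cv2.imwrite("pics/w2a.png",cv2.resize(im[60:135,240:390],None,fx=5.3,fy=5.3,interpolation=cv2.INTER_CUBIC))
cv2.imwrite("pics/w2b.png",cv2.resize(im[230:325,270:390],None,fx=6,fy=6,interpolation=cv2.INTER_CUBIC))
E
```

```text
(no output)
```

View pics/w2a.png

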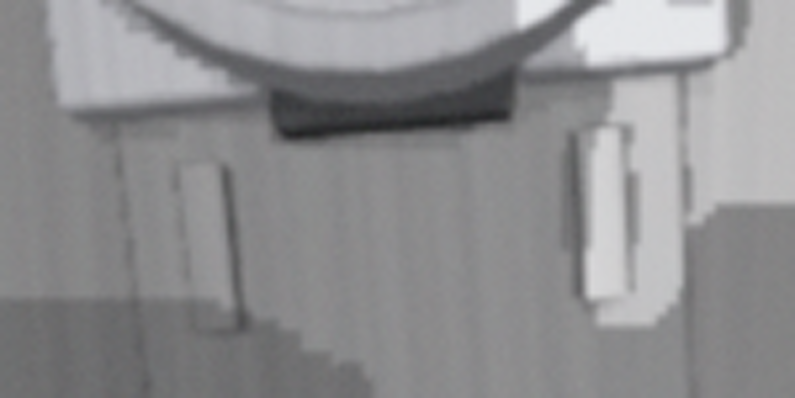

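View pics/w2b.png

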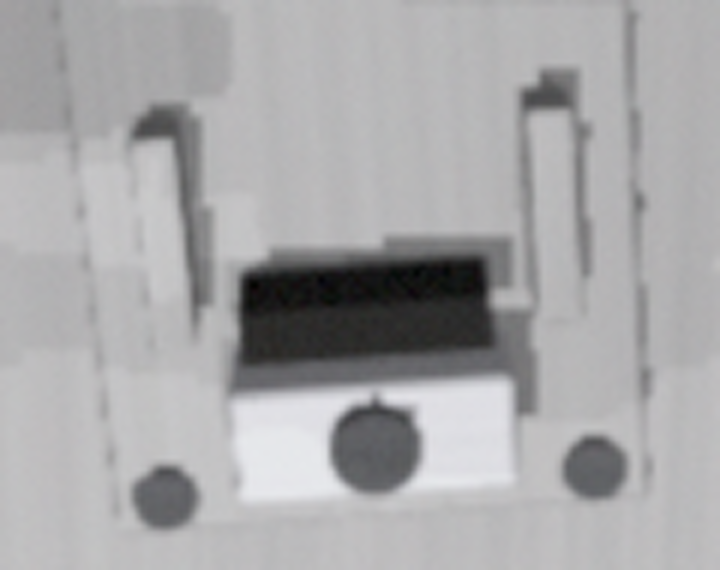

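```bash
cat > fit.py <<'E'
from plant import *
from h import *
import json
from scipy.optimize import least_squares
np.set_printoptions(precision=2,suppress=True)
cw=json.load(open("w2.json"));ct=camera_model("top")
A=lambda u,v:(240+(u+.5)/5.3-.5,60+(v+.5)/5.3-.5)
B=lambda u,v:(270+(u+.5)/6-.5,230+(v+.5)/6-.5)
T=lambda u,v:(195+(u+.5)/4.4-.5,190+(v+.5)/4.4-.5)
W=[((-38,90,22),A(180,164)),((-30,90,22),A(222,164)),((-30,62,22),A(236,325)),((-38,62,22),A(196,328)),
((30,90,22),A(585,130)),((38,90,22),A(627,126)),((38,62,22),A(627,298)),((30,62,22),A(588,300)),
((-38,-66,22),B(133,142)),((-30,-66,22),B(175,138)),((30,-66,22),B(528,112)),((38,-66,22),B(574,110)),((38,-106,22),B(580,318)),((-38,-106,22),B(155,303)),((-30,-106,22),B(186,300)),((-50,-150,8),B(120,525)),((50,-150,8),B(643,495))]
t=[((50,-150,8),T(722,58)),((-50,-150,8),T(733,238)),((0,150,80),T(147,179)),((38,-106,22),T(641,88)),((38,-66,22),T(567,88)),((38,90,22),T(282,105)),((-38,90,22),T(289,250)),((-38,-106,22),T(650,225))]
def pts(p,L):
    c,s=np.cos(p[2]),np.sin(p[2])
    return [(p[0]+c*a[0]-s*a[1],p[1]+s*a[0]+c*a[1],a[2]) for a,_ in L]
def res(p,cm,L):return (proj(cm,pts(p,L))-np.array([b for _,b in L])).ravel()
def fit():
    out=[]
    for n,cm,L in(("w",cw,W),("t",ct,t)):
        r=least_squares(res,[553,75,.075],args=(cm,L),loss="soft_l1");out.append(r.x);print(n,r.x,"\n",r.fun.reshape(-1,2).T)
    return out
if __name__=="__main__":
    pw,pt=fit()
    print("jaw edge(w) in holder frame:")
    def inh(p,X):
        c,s=np.cos(p[2]),np.sin(p[2]);d=X[:2]-p[:2];return np.array([c*d[0]+s*d[1],-s*d[0]+c*d[1]])
    for z in(12,18,28,32):
        print(z,"jaw",inh(pw,pix2w(cw,A(283,136),z)),inh(pw,pix2w(cw,A(510,116),z)),"pad top edge",inh(pw,pix2w(cw,B(243,275),z)),inh(pw,pix2w(cw,B(487,260),z)))
E
python3 fit.py
```

```text
w [552.02  77.53   0.07] 
 [[-0.43  0.51  1.19  0.09 -1.21 -0.19  1.27 -0.1  -0.91 -0.13 -0.4  -0.22
   0.38 -0.71  1.66 -0.66  0.85]
 [-0.84 -1.56  0.62  0.73 -0.56 -0.53 -0.12  0.2  -0.7  -0.58 -0.36 -0.58
   0.57  7.96  7.94  1.74  0.9 ]]
t [552.38  77.08   0.07] 
 [[ 0.29  0.8  -0.53  0.46  0.2  -1.5  -1.14  0.67]
 [-0.12  1.15 -0.27 -1.32 -0.13  0.65  0.05 -0.06]]
jaw edge(w) in holder frame:
12 jaw [-20.57  93.14] [18.92 93.39] pad top edge [-21.29 -97.09] [ 22.4  -97.43]
18 jaw [-20.13  92.67] [18.72 92.91] pad top edge [-20.84 -94.51] [ 22.15 -94.84]
28 jaw [-19.4   91.87] [18.39 92.11] pad top edge [-20.09 -90.2 ] [ 21.72 -90.52]
32 jaw [-19.11  91.55] [18.26 91.79] pad top edge [-19.79 -88.48] [ 21.55 -88.8 ]
```

```bash
python3 - <<'E'
import cv2
im=cv2.imread("pics/w1.png")
a=cv2.resize(im[95:125,280:365],None,fx=9,fy=9,interpolation=cv2.INTER_CUBIC)
b=cv2.resize(im[275:305,280:365],None,fx=9,fy=9,interpolation=cv2.INTER_CUBIC)
cv2.imwrite("pics/w1c.png",cv2.vconcat([a,b]))
from fit import *
print([list(map(lambda v:round(v,4),p)) for p in fit()])
E
```

```text
w [552.02  77.53   0.07] 
 [[-0.43  0.51  1.19  0.09 -1.21 -0.19  1.27 -0.1  -0.91 -0.13 -0.4  -0.22
   0.38 -0.71  1.66 -0.66  0.85]
 [-0.84 -1.56  0.62  0.73 -0.56 -0.53 -0.12  0.2  -0.7  -0.58 -0.36 -0.58
   0.57  7.96  7.94  1.74  0.9 ]]
t [552.38  77.08   0.07] 
 [[ 0.29  0.8  -0.53  0.46  0.2  -1.5  -1.14  0.67]
 [-0.12  1.15 -0.27 -1.32 -0.13  0.65  0.05 -0.06]]
[[np.float64(552.0173), np.float64(77.5256), np.float64(0.0719)], [np.float64(552.3806), np.float64(77.0808), np.float64(0.072)]]
```

View pics/w1c.png

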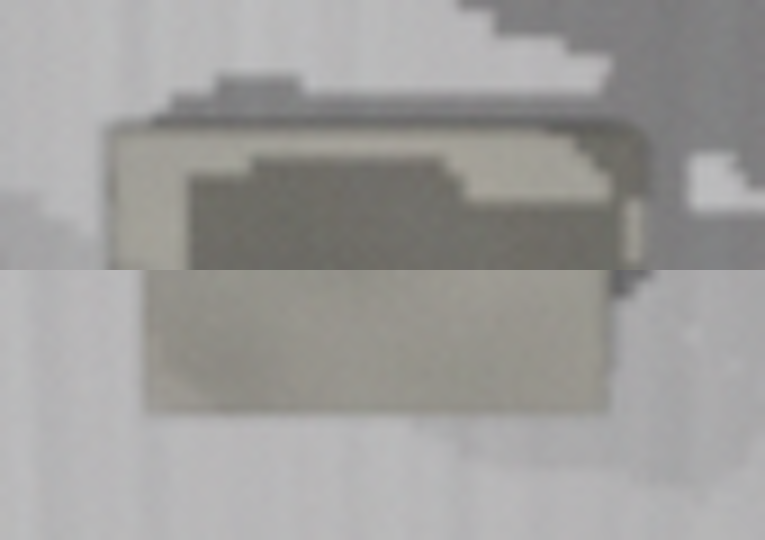

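The wrist and top views agree on the holder pose to within 0.5 mm: about (552.1, 77.3), yaw 0.072. In the crop the stone's ends lie at rows 108.5 and 290.5, which puts its centre at (472.3, -208.0). Next is the grasp.

drive_tool(deltas=[{"hand": -1,"tx": -0.253,"ty": 0.831,"tz": 0.43,"wx": 0,"wy": 0,"wz": 0},{"hand": -1,"tx": -0.253,"ty": 0.831,"tz": 0.43,"wx": 0,"wy": 0,"wz": 0},{"hand": -1,"tx": -0.253,"ty": 0.831,"tz": 0.43,"wx": 0,"wy": 0,"wz": 0},{"hand": -1,"tx": -0.253,"ty": 0.831,"tz": 0.43,"wx": 0,"wy": 0,"wz": 0},{"hand": -1,"tx": -0.253,"ty": 0.831,"tz": 0.43,"wx": 0,"wy": 0,"wz": 0},{"hand": -1,"tx": -0.253,"ty": 0.831,"tz": 0.43,"wx": 0,"wy": 0,"wz": 0},{"hand": -1,"tx": -0.253,"ty": 0.831,"tz": 0.43,"wx": 0,"wy": 0,"wz": 0},{"hand": -1,"tx": -0.253,"ty": 0.831,"tz": 0.43,"wx": 0,"wy": 0,"wz": 0.04},{"hand": -1,"tx": 0,"ty": 0,"tz": 0,"wx": 0,"wy": 0,"wz": 0},{"hand": -1,"tx": 0,"ty": 0,"tz": 0,"wx": 0,"wy": 0,"wz": 0}])

```text
time: 4.2
tool_pos: [469.1, -210.3, 102.4]
tcp_rot: [-3.141, 0.002, -0.014]
contact_force: [-0.6, 0.3, 0.3]
grip_width: 91.5
```

drive_tool(deltas=[{"hand": -1,"tx": 0.04,"ty": -0.03,"tz": 0.5,"wx": 0,"wy": 0,"wz": -0.05},{"hand": -1,"tx": 0.04,"ty": -0.03,"tz": 0.5,"wx": 0,"wy": 0,"wz": -0.05},{"hand": -1,"tx": 0,"ty": 0,"tz": 0.5,"wx": 0,"wy": 0,"wz": 0},{"hand": -1,"tx": 0,"ty": 0,"tz": 0,"wx": 0,"wy": 0,"wz": 0},{"hand": -1,"tx": 0,"ty": 0,"tz": 0,"wx": 0,"wy": 0,"wz": 0},{"hand": -1,"tx": 0,"ty": 0,"tz": 0,"wx": 0,"wy": 0,"wz": 0}])

```text
time: 4.7
tool_pos: [475.2, -205.4, 44.5]
tcp_rot: [3.141, -0.002, 0.001]
contact_force: [-0.1, -0.1, 0.4]
grip_width: 91.9
```

drive_tool(deltas=[{"hand": -1,"tx": -0.07,"ty": 0.065,"tz": 0.33,"wx": 0,"wy": 0,"wz": 0.07},{"hand": -1,"tx": 0,"ty": 0,"tz": 0.32,"wx": 0,"wy": 0,"wz": 0},{"hand": -1,"tx": 0,"ty": 0,"tz": 0,"wx": 0,"wy": 0,"wz": 0},{"hand": -1,"tx": 0,"ty": 0,"tz": 0,"wx": 0,"wy": 0,"wz": 0},{"hand": -1,"tx": 0,"ty": 0,"tz": 0,"wx": 0,"wy": 0,"wz": 0}])

```text
time: 5.12
tool_pos: [472.5, -208.1, 18.5]
tcp_rot: [3.14, -0.002, -0.005]
contact_force: [0.7, 0.6, 1.2]
grip_width: 91.8
```

Well placed, so I'll close the gripper.

drive_tool(deltas=[{"hand": 1,"tx": 0,"ty": 0,"tz": 0,"wx": 0,"wy": 0,"wz": 0},{"hand": 1,"tx": 0,"ty": 0,"tz": 0,"wx": 0,"wy": 0,"wz": 0},{"hand": 1,"tx": 0,"ty": 0,"tz": 0,"wx": 0,"wy": 0,"wz": 0},{"hand": 1,"tx": 0,"ty": 0,"tz": 0,"wx": 0,"wy": 0,"wz": 0},{"hand": 1,"tx": 0,"ty": 0,"tz": 0,"wx": 0,"wy": 0,"wz": 0},{"hand": 1,"tx": 0,"ty": 0,"tz": 0,"wx": 0,"wy": 0,"wz": 0},{"hand": 1,"tx": 0,"ty": 0,"tz": 0,"wx": 0,"wy": 0,"wz": 0},{"hand": 1,"tx": 0,"ty": 0,"tz": 0,"wx": 0,"wy": 0,"wz": 0},{"hand": 1,"tx": 0,"ty": 0,"tz": 0,"wx": 0,"wy": 0,"wz": 0},{"hand": 1,"tx": 0,"ty": 0,"tz": 0,"wx": 0,"wy": 0,"wz": 0},{"hand": 1,"tx": 0,"ty": 0,"tz": 0,"wx": 0,"wy": 0,"wz": 0},{"hand": 1,"tx": 0,"ty": 0,"tz": 0,"wx": 0,"wy": 0,"wz": 0}])

```text
time: 6.12
tool_pos: [471.7, -207.8, 17.1]
tcp_rot: [3.141, -0.0, -0.005]
contact_force: [-0.1, 0.6, 0.5]
grip_width: 53.8
```

drive_tool(deltas=[{"hand": 1,"tx": 0,"ty": 0,"tz": -0.2,"wx": 0,"wy": 0,"wz": 0},{"hand": 1,"tx": 0,"ty": 0,"tz": -0.4,"wx": 0,"wy": 0,"wz": 0},{"hand": 1,"tx": 0,"ty": 0,"tz": -0.6,"wx": 0,"wy": 0,"wz": 0},{"hand": 1,"tx": 0,"ty": 0,"tz": -0.4,"wx": 0,"wy": 0,"wz": 0},{"hand": 1,"tx": 0.08,"ty": -0.3,"tz": 0,"wx": 0,"wy": 0,"wz": 0},{"hand": 1,"tx": 0.17,"ty": -0.6,"tz": 0,"wx": 0,"wy": 0,"wz": 0},{"hand": 1,"tx": 0.22,"ty": -0.79,"tz": 0,"wx": 0,"wy": 0,"wz": 0},{"hand": 1,"tx": 0.22,"ty": -0.79,"tz": 0,"wx": 0,"wy": 0,"wz": 0},{"hand": 1,"tx": 0.22,"ty": -0.79,"tz": 0,"wx": 0,"wy": 0,"wz": 0},{"hand": 1,"tx": 0.22,"ty": -0.79,"tz": 0,"wx": 0,"wy": 0,"wz": 0},{"hand": 1,"tx": 0.22,"ty": -0.79,"tz": 0,"wx": 0,"wy": 0,"wz": 0},{"hand": 1,"tx": 0.22,"ty": -0.79,"tz": 0,"wx": 0,"wy": 0,"wz": 0},{"hand": 1,"tx": 0.22,"ty": -0.79,"tz": 0,"wx": 0,"wy": 0,"wz": 0},{"hand": 1,"tx": 0.17,"ty": -0.5,"tz": 0,"wx": 0,"wy": 0,"wz": 0},{"hand": 1,"tx": 0.04,"ty": -0.2,"tz": 0,"wx": 0,"wy": 0,"wz": -0.44},{"hand": 1,"tx": 0,"ty": 0,"tz": 0,"wx": 0,"wy": 0,"wz": -0.44},{"hand": 1,"tx": 0,"ty": 0,"tz": 0,"wx": 0,"wy": 0,"wz": 0},{"hand": 1,"tx": 0,"ty": 0,"tz": 0,"wx": 0,"wy": 0,"wz": 0},{"hand": 1,"tx": 0,"ty": 0,"tz": 0,"wx": 0,"wy": 0,"wz": 0}])

```text
time: 7.7
tool_pos: [552.6, 76.5, 80.6]
tcp_rot: [3.142, 0.001, 0.07]
contact_force: [-0.3, 0.4, -5.5]
grip_width: 53.8
```

```bash
python3 - <<'E'
from plant import *
from h import *
import json
np.set_printoptions(precision=4,suppress=True)
cm=camera_model("wrist");o=get_obs();print(o["tool_pos"],o["tcp_rot"],o["contact_force"],o["grip_width"])
im=capture("wrist")[:,:,::-1];cv2.imwrite("pics/w3.png",im)
json.dump({k:np.array(v).tolist() for k,v in cm.items()},open("w3.json","w"))
E
```

```text
[552.606   76.4751  80.5659] [3.1415 0.0014 0.07  ] [-0.3045  0.4191 -5.4777] 53.78956980645721
```

View pics/w3.png

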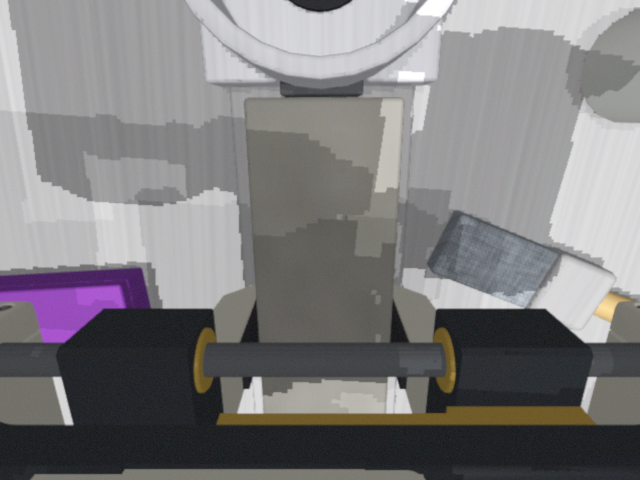

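```bash
python3 - <<'E'
import cv2,json
from h import *
im=cv2.imread("pics/w3.png")
cv2.imwrite("pics/w3c.png",cv2.resize(im[70:120,235:415],None,fx=4.4,fy=4.4,interpolation=cv2.INTER_CUBIC))
cm=json.load(open("w3.json"))
for u in(245,324,403):print(pix2w(cm,(u,98),91))
E
```

```text
[520.30064821 163.61379147  91.        ]
[546.62493156 165.45745105  91.        ]
[572.92449403 167.29937927  91.        ]
```

View pics/w3c.png

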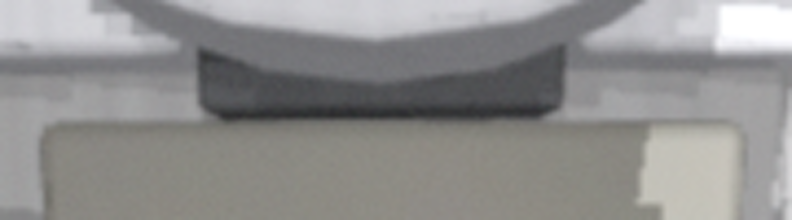

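drive_tool(deltas=[{"hand": 1,"tx": -0.012,"ty": -0.048,"tz": 0.3,"wx": 0,"wy": 0,"wz": -0.02},{"hand": 1,"tx": 0,"ty": 0,"tz": 0.4,"wx": 0,"wy": 0,"wz": 0},{"hand": 1,"tx": 0,"ty": 0,"tz": 0.3,"wx": 0,"wy": 0,"wz": 0},{"hand": 1,"tx": 0,"ty": 0,"tz": 0.2,"wx": 0,"wy": 0,"wz": 0},{"hand": 1,"tx": 0,"ty": 0,"tz": 0,"wx": 0,"wy": 0,"wz": 0},{"hand": 1,"tx": 0,"ty": 0,"tz": 0,"wx": 0,"wy": 0,"wz": 0},{"hand": 1,"tx": 0,"ty": 0,"tz": 0,"wx": 0,"wy": 0,"wz": 0}])

```text
time: 8.33
tool_pos: [553.2, 78.6, 33.8]
tcp_rot: [3.141, -0.001, 0.073]
contact_force: [-0.1, -0.3, -5.2]
grip_width: 54.0
```

drive_tool(deltas=[{"hand": 1,"tx": -0.02,"ty": 0,"tz": 0.1,"wx": 0,"wy": 0,"wz": 0},{"hand": 1,"tx": 0,"ty": 0,"tz": 0.07,"wx": 0,"wy": 0,"wz": 0},{"hand": 1,"tx": 0,"ty": 0,"tz": 0,"wx": 0,"wy": 0,"wz": 0},{"hand": 1,"tx": 0,"ty": 0,"tz": 0,"wx": 0,"wy": 0,"wz": 0}])

```text
time: 8.67
tool_pos: [551.7, 78.8, 26.3]
tcp_rot: [3.141, 0.0, 0.073]
contact_force: [-0.6, 0.8, -5.8]
grip_width: 54.1
```

```bash
python3 - <<'E'
from plant import *
from h import *
import json
np.set_printoptions(precision=4,suppress=True)
cm=camera_model("wrist");o=get_obs();print(o["tool_pos"],o["tcp_rot"],o["contact_force"],o["grip_width"])
im=capture("wrist")[:,:,::-1];cv2.imwrite("pics/w4.png",im)
json.dump({k:np.array(v).tolist() for k,v in cm.items()},open("w4.json","w"))
cv2.imwrite("pics/w4c.png",cv2.resize(im[0:160,220:430],None,fx=3.7,fy=3.7,interpolation=cv2.INTER_CUBIC))
print(pix2w(cm,(324,120),36))
E
```

```text
[551.7278  78.7977  26.2627] [3.1415 0.0002 0.0733] [-0.6123  0.7546 -5.8211] 54.07986153988226
[545.9481 160.7667  36.    ]
```

View pics/w4c.png

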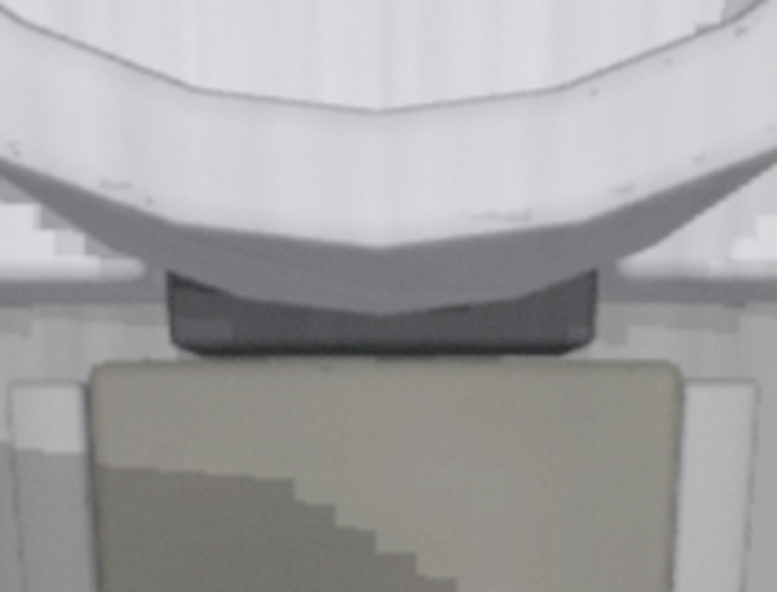

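```bash
python3 - <<'E'
import json
from h import *
cm=json.load(open("w4.json"))
def hy(X,p=(552.1,77.35,.072)):
    c,s=np.cos(p[2]),np.sin(p[2]);return c*(X[0]-p[0])+s*(X[1]-p[1]),-s*(X[0]-p[0])+c*(X[1]-p[1])
f=lambda u,v:(220+(u+.5)/3.7-.5,(v+.5)/3.7-.5)
for n,u,v,z in[("stone",390,362,36),("stoneL",88,365,36),("stoneR",683,363,36),("jaw",380,353,34),("jaw",380,353,14),("cheekR in",683,382,22),("cheekR out",755,382,22),("cheekL out",12,382,22),("cheekL in",84,382,22)]:print(n,z,hy(pix2w(cm,f(u,v),z)))
E
```

```text
stone 36 (np.float64(0.2062192259730864), np.float64(90.85611316001211))
stoneL 36 (np.float64(-27.197286556523167), np.float64(90.56950078650078))
stoneR 36 (np.float64(26.770084261706877), np.float64(90.80134480562103))
jaw 34 (np.float64(-0.7117684955490358), np.float64(91.72281878909327))
jaw 14 (np.float64(-0.8273440802948206), np.float64(92.75962703066233))
cheekR in 22 (np.float64(29.66165883119296), np.float64(89.65109103095126))
cheekR out 22 (np.float64(36.89358333252726), np.float64(89.65944415828415))
cheekL out 22 (np.float64(-37.776199219496185), np.float64(89.57319793136911))
cheekL in 22 (np.float64(-30.536454691371762), np.float64(89.58156009110816))
```

drive_tool(deltas=[{"hand": 1,"tx": 0,"ty": 0.017,"tz": 0,"wx": 0,"wy": 0,"wz": 0},{"hand": 1,"tx": 0,"ty": 0,"tz": 0.02,"wx": 0,"wy": 0,"wz": 0},{"hand": 1,"tx": 0,"ty": 0,"tz": 0,"wx": 0,"wy": 0,"wz": 0},{"hand": 1,"tx": 0,"ty": 0,"tz": 0,"wx": 0,"wy": 0,"wz": 0}])

```text
time: 9.05
tool_pos: [551.9, 78.1, 25.5]
tcp_rot: [3.141, 0.0, 0.073]
contact_force: [0.8, -0.4, -5.9]
grip_width: 53.9
```

drive_tool(deltas=[{"hand": 1,"tx": 0,"ty": 0,"tz": 0.02,"wx": 0,"wy": 0,"wz": 0},{"hand": 1,"tx": 0,"ty": 0,"tz": 0,"wx": 0,"wy": 0,"wz": 0},{"hand": 1,"tx": 0,"ty": 0,"tz": 0,"wx": 0,"wy": 0,"wz": 0}])

```text
time: 9.3
tool_pos: [552.0, 78.1, 25.1]
tcp_rot: [3.141, -0.0, 0.073]
contact_force: [-1.9, -0.6, 1.8]
grip_width: 54.1
```

drive_tool(deltas=[{"hand": -0.6,"tx": 0,"ty": 0,"tz": 0,"wx": 0,"wy": 0,"wz": 0},{"hand": -0.6,"tx": 0,"ty": 0,"tz": 0,"wx": 0,"wy": 0,"wz": 0},{"hand": -0.6,"tx": 0,"ty": 0,"tz": 0,"wx": 0,"wy": 0,"wz": 0},{"hand": -0.6,"tx": 0,"ty": 0,"tz": 0,"wx": 0,"wy": 0,"wz": 0},{"hand": -0.6,"tx": 0,"ty": 0,"tz": 0,"wx": 0,"wy": 0,"wz": 0},{"hand": -0.6,"tx": 0,"ty": 0,"tz": -0.2,"wx": 0,"wy": 0,"wz": 0},{"hand": -0.6,"tx": 0,"ty": 0,"tz": -0.5,"wx": 0,"wy": 0,"wz": 0},{"hand": -0.6,"tx": 0,"ty": 0,"tz": -0.7,"wx": 0,"wy": 0,"wz": 0},{"hand": -0.6,"tx": 0,"ty": 0,"tz": -0.9,"wx": 0,"wy": 0,"wz": 0},{"hand": -0.6,"tx": 0,"ty": 0,"tz": -0.9,"wx": 0,"wy": 0,"wz": 0},{"hand": -0.6,"tx": 0,"ty": 0,"tz": -0.9,"wx": 0,"wy": 0,"wz": 0},{"hand": -0.6,"tx": 0,"ty": 0,"tz": -0.7,"wx": 0,"wy": 0,"wz": 0},{"hand": -0.6,"tx": 0,"ty": 0,"tz": 0,"wx": 0,"wy": 0,"wz": 0},{"hand": -0.6,"tx": 0,"ty": 0,"tz": 0,"wx": 0,"wy": 0,"wz": 0}])

```text
time: 10.47
tool_pos: [552.6, 78.1, 219.1]
tcp_rot: [3.141, -0.005, 0.073]
contact_force: [-0.2, 0.8, -0.5]
grip_width: 73.1
```

```bash
python3 - <<'E'
from plant import *
from h import *
import json
np.set_printoptions(precision=4,suppress=True)
cm=camera_model("wrist");o=get_obs();print(o["tool_pos"],o["tcp_rot"],o["contact_force"],o["grip_width"])
im=capture("wrist")[:,:,::-1];cv2.imwrite("pics/w5.png",im)
json.dump({k:np.array(v).tolist() for k,v in cm.items()},open("w5.json","w"))
E
```

```text
[552.6359  78.1428 219.0722] [ 3.1411 -0.0047  0.0733] [-0.1735  0.7961 -0.4592] 73.14171508606412
```

View pics/w5.png

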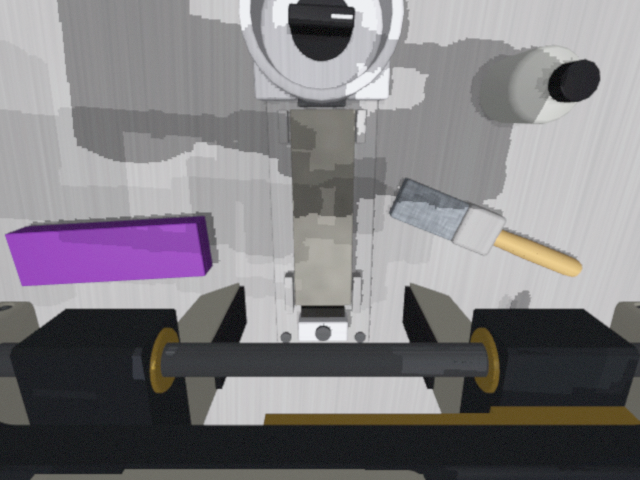

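```bash
python3 - <<'E'
import cv2
im=cv2.imread("pics/w5.png")
c=cv2.resize(im[0:75,260:385],None,fx=6.4,fy=6.4,interpolation=cv2.INTER_CUBIC)
cv2.imwrite("pics/w5c.png",cv2.convertScaleAbs(c,alpha=1.0)); 
g=cv2.convertScaleAbs(c,alpha=3.0);cv2.imwrite("pics/w5d.png",g)
E
```

```text
(no output)
```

View pics/w5d.png

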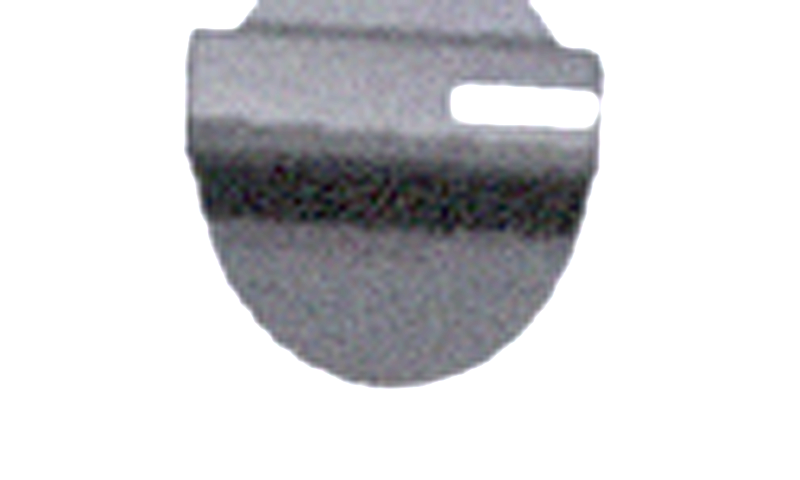

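```bash
python3 - <<'E'
import json
from h import *
cm=json.load(open("w5.json"))
f=lambda u,v:(260+(u+.5)/6.4-.5,(v+.5)/6.4-.5)
P=np.array([pix2w(cm,f(*q),72) for q in[(190,32),(602,52),(598,138),(187,120)]]);print(P,P.mean(0))
for a,b in((0,1),(3,2)):
    d=P[b]-P[a];print(np.hypot(*d[:2]),np.arctan2(d[1],d[0]))
print(P[0]-P[3])
E
```

```text
[[518.47698984 231.6826025   72.        ]
 [562.17074552 233.06265198  72.        ]
 [562.52845972 224.97187376  72.        ]
 [518.52759963 223.42002556  72.        ]] [540.42594868 228.28428845  72.        ]
43.715544389923785 0.03157409648503812
44.028217326576176 0.03525397544598404
[-0.05060979  8.26257694  0.        ]
```

The stone lies in the holder with its ends at rows 108 and 306. The knob bar's centre is at about (541, 227), its world angle is about 0.033, and the white mark is on the +x end. I'll turn the tool so the fingers close across the bar and pre-set the opening to about 40 mm.

drive_tool(deltas=[{"hand": 0.13,"tx": 0,"ty": 0,"tz": 0,"wx": 0,"wy": 0,"wz": -0.975},{"hand": 0.13,"tx": 0,"ty": 0,"tz": 0,"wx": 0,"wy": 0,"wz": -0.975},{"hand": 0.13,"tx": 0,"ty": 0,"tz": 0,"wx": 0,"wy": 0,"wz": -0.975},{"hand": 0.13,"tx": 0,"ty": 0,"tz": 0,"wx": 0,"wy": 0,"wz": -0.975},{"hand": 0.13,"tx": 0,"ty": 0,"tz": 0,"wx": 0,"wy": 0,"wz": -0.975},{"hand": 0.13,"tx": 0,"ty": 0,"tz": 0,"wx": 0,"wy": 0,"wz": -0.975},{"hand": 0.13,"tx": 0,"ty": 0,"tz": 0,"wx": 0,"wy": 0,"wz": -0.975},{"hand": 0.13,"tx": 0,"ty": 0,"tz": 0,"wx": 0,"wy": 0,"wz": -0.975},{"hand": 0.13,"tx": 0,"ty": 0,"tz": 0,"wx": 0,"wy": 0,"wz": -0.975},{"hand": 0.13,"tx": 0,"ty": 0,"tz": 0,"wx": 0,"wy": 0,"wz": -0.975},{"hand": 0.13,"tx": 0,"ty": 0,"tz": 0,"wx": 0,"wy": 0,"wz": -0.975},{"hand": 0.13,"tx": 0,"ty": 0,"tz": 0,"wx": 0,"wy": 0,"wz": -0.975},{"hand": 0.13,"tx": 0,"ty": 0,"tz": 0,"wx": 0,"wy": 0,"wz": -0.975},{"hand": 0.13,"tx": 0,"ty": 0,"tz": 0,"wx": 0,"wy": 0,"wz": -0.975},{"hand": 0.13,"tx": 0,"ty": 0,"tz": 0,"wx": 0,"wy": 0,"wz": -0.975},{"hand": 0.13,"tx": 0,"ty": 0,"tz": 0,"wx": 0,"wy": 0,"wz": -0.975},{"hand": 0.13,"tx": 0,"ty": 0,"tz": 0,"wx": 0,"wy": 0,"wz": -0.975},{"hand": 0.13,"tx": 0,"ty": 0,"tz": 0,"wx": 0,"wy": 0,"wz": -0.975}])

```text
time: 12.02
tool_pos: [550.9, 78.1, 214.8]
tcp_rot: [-3.138, -0.0, 1.609]
contact_force: [-0.1, -0.4, -0.5]
grip_width: 39.9
```

drive_tool(deltas=[{"hand": 0.13,"tx": 0.5,"ty": -0.02,"tz": 0,"wx": 0,"wy": 0,"wz": 0},{"hand": 0.13,"tx": 0.8,"ty": -0.04,"tz": 0,"wx": 0,"wy": 0,"wz": 0},{"hand": 0.13,"tx": 0.9,"ty": -0.04,"tz": 0,"wx": 0,"wy": 0,"wz": 0},{"hand": 0.13,"tx": 0.8,"ty": -0.04,"tz": 0,"wx": 0,"wy": 0,"wz": 0},{"hand": 0.13,"tx": 0.5,"ty": -0.02,"tz": 0,"wx": 0,"wy": 0,"wz": 0},{"hand": 0.13,"tx": 0.23,"ty": -0.01,"tz": 0,"wx": 0,"wy": 0,"wz": 0},{"hand": 0.13,"tx": 0,"ty": 0,"tz": 0,"wx": 0,"wy": 0,"wz": 0},{"hand": 0.13,"tx": 0,"ty": 0,"tz": 0,"wx": 0,"wy": 0,"wz": 0},{"hand": 0.13,"tx": 0,"ty": 0,"tz": 0,"wx": 0,"wy": 0,"wz": 0}])

```text
time: 12.77
tool_pos: [540.0, 225.6, 216.1]
tcp_rot: [-3.14, 0.001, 1.604]
contact_force: [-0.2, -1.0, -0.2]
grip_width: 40.0
```

```bash
python3 - <<'E'
from plant import *
from h import *
import json
np.set_printoptions(precision=4,suppress=True)
cm=camera_model("wrist");o=get_obs();print(o["tool_pos"],o["tcp_rot"],o["contact_force"],o["moment"])
im=capture("wrist")[:,:,::-1];cv2.imwrite("pics/w6.png",im)
json.dump({k:np.array(v).tolist() for k,v in cm.items()},open("w6.json","w"))
print(proj(cm,[(541,227,72),(541.3,227,80)]))
E
```

```text
[540.0333 225.6454 216.105 ] [-3.1405  0.0009  1.6037] [-0.1816 -0.9556 -0.1808] [ 0.0675 -0.1105  0.0202]
[[325.9633 227.8058]
 [325.9931 231.043 ]]
```

View pics/w6.png

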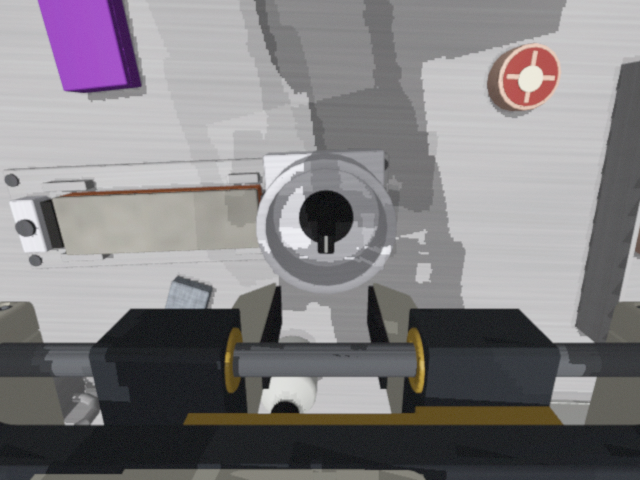

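```bash
python3 - <<'E'
import cv2,json
from h import *
im=cv2.imread("pics/w6.png")
c=cv2.resize(im[145:300,250:405],None,fx=4,fy=4,interpolation=cv2.INTER_CUBIC)
cm=json.load(open("w6.json"))
a=np.linspace(0,2*np.pi,90)
d=c.copy()
for r,z,col in((47,80,(0,255,0)),(55,80,(0,255,255)),(24,42,(255,255,0))):
    q=proj(cm,np.c_[541.3+r*np.cos(a),227+r*np.sin(a),0*a+z]);cv2.polylines(d,[np.int32(((q-[250,145])+.5)*4)],True,col,1)
t=.033;R=np.array([[np.cos(t),-np.sin(t)],[np.sin(t),np.cos(t)]])
b=np.array([(-23,-7),(23,-7),(23,7),(-23,7)])@R.T+[541.3,227]
q=proj(cm,np.c_[b,[72]*4]);cv2.polylines(d,[np.int32(((q-[250,145])+.5)*4)],True,(0,0,255),1)
cv2.imwrite("pics/w6c.png",cv2.convertScaleAbs(d,alpha=1.3))
E
```

```text
(no output)
```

View pics/w6c.png

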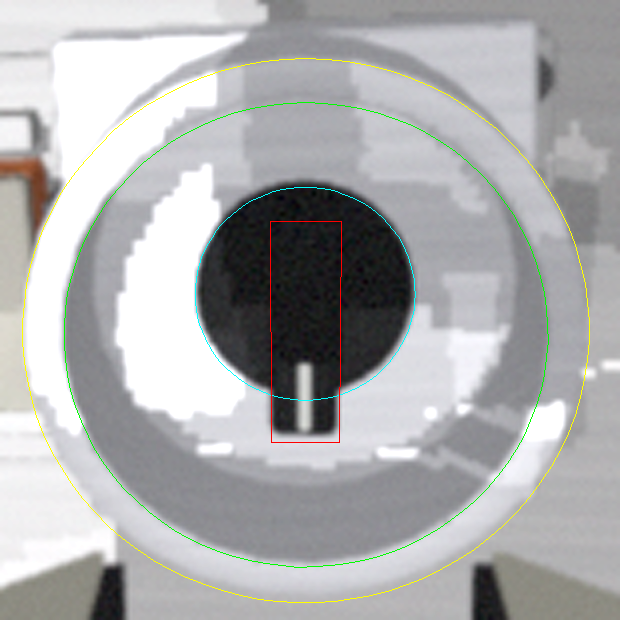

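The overlay matches the collar, disc and bar to within about 1 mm. Descending.

drive_tool(deltas=[{"hand": 0.13,"tx": 0.035,"ty": 0.02,"tz": 0.3,"wx": 0,"wy": 0,"wz": 0},{"hand": 0.13,"tx": 0,"ty": 0,"tz": 0.7,"wx": 0,"wy": 0,"wz": 0},{"hand": 0.13,"tx": 0,"ty": 0,"tz": 0.8,"wx": 0,"wy": 0,"wz": 0},{"hand": 0.13,"tx": 0,"ty": 0,"tz": 0.7,"wx": 0,"wy": 0,"wz": 0},{"hand": 0.13,"tx": 0,"ty": 0,"tz": 0.3,"wx": 0,"wy": 0,"wz": 0},{"hand": 0.13,"tx": 0,"ty": 0,"tz": 0,"wx": 0,"wy": 0,"wz": 0},{"hand": 0.13,"tx": 0,"ty": 0,"tz": 0,"wx": 0,"wy": 0,"wz": 0},{"hand": 0.13,"tx": 0,"ty": 0,"tz": 0,"wx": 0,"wy": 0,"wz": 0}])

```text
time: 13.48
tool_pos: [541.8, 228.0, 106.1]
tcp_rot: [3.139, -0.0, 1.604]
contact_force: [-0.2, -0.2, 0.7]
grip_width: 39.7
```

drive_tool(deltas=[{"hand": 0.13,"tx": -0.02,"ty": -0.02,"tz": 0.2,"wx": 0,"wy": 0,"wz": 0},{"hand": 0.13,"tx": 0,"ty": 0,"tz": 0.3,"wx": 0,"wy": 0,"wz": 0},{"hand": 0.13,"tx": 0,"ty": 0,"tz": 0.1,"wx": 0,"wy": 0,"wz": 0},{"hand": 0.13,"tx": 0,"ty": 0,"tz": 0,"wx": 0,"wy": 0,"wz": 0},{"hand": 0.13,"tx": 0,"ty": 0,"tz": 0,"wx": 0,"wy": 0,"wz": 0},{"hand": 0.13,"tx": 0,"ty": 0,"tz": 0,"wx": 0,"wy": 0,"wz": 0}])

```text
time: 13.98
tool_pos: [540.4, 227.7, 81.4]
tcp_rot: [3.14, -0.0, 1.605]
contact_force: [-0.5, 0.3, -0.4]
grip_width: 40.1
```

drive_tool(deltas=[{"hand": 0.13,"tx": -0.015,"ty": 0.005,"tz": 0.25,"wx": 0,"wy": 0,"wz": 0},{"hand": 0.13,"tx": 0,"ty": 0,"tz": 0.25,"wx": 0,"wy": 0,"wz": 0},{"hand": 0.13,"tx": 0,"ty": 0,"tz": 0,"wx": 0,"wy": 0,"wz": 0},{"hand": 0.13,"tx": 0,"ty": 0,"tz": 0,"wx": 0,"wy": 0,"wz": 0},{"hand": 0.13,"tx": 0,"ty": 0,"tz": 0,"wx": 0,"wy": 0,"wz": 0},{"hand": 0.13,"tx": 0,"ty": 0,"tz": 0,"wx": 0,"wy": 0,"wz": 0}])

```text
time: 14.48
tool_pos: [540.4, 227.0, 60.8]
tcp_rot: [3.141, 0.0, 1.605]
contact_force: [-0.1, -0.4, 0.1]
grip_width: 40.1
```

```bash
python3 - <<'E'
from plant import *
o=get_obs();print(o["tool_pos"],o["tcp_rot"],o["contact_force"],o["moment"],o["tau"][5])
E
```

```text
[540.39554243 227.0409491   60.80706043] [3.14127793e+00 3.63656257e-05 1.60475674e+00] [-0.10595285 -0.43959882  0.14742399] [ 0.09337835 -0.11108306  0.01608096] 1.0453196921389463e-05
```

drive_tool(deltas=[{"hand": 1,"tx": 0,"ty": 0,"tz": 0,"wx": 0,"wy": 0,"wz": 0},{"hand": 1,"tx": 0,"ty": 0,"tz": 0,"wx": 0,"wy": 0,"wz": 0},{"hand": 1,"tx": 0,"ty": 0,"tz": 0,"wx": 0,"wy": 0,"wz": 0},{"hand": 1,"tx": 0,"ty": 0,"tz": 0,"wx": 0,"wy": 0,"wz": 0},{"hand": 1,"tx": 0,"ty": 0,"tz": 0,"wx": 0,"wy": 0,"wz": 0},{"hand": 1,"tx": 0,"ty": 0,"tz": 0,"wx": 0,"wy": 0,"wz": 0},{"hand": 1,"tx": 0,"ty": 0,"tz": 0,"wx": 0,"wy": 0,"wz": 0},{"hand": 1,"tx": 0,"ty": 0,"tz": 0,"wx": 0,"wy": 0,"wz": 0}])

```text
time: 15.15
tool_pos: [540.3, 226.9, 60.8]
tcp_rot: [3.141, 0.0, 1.604]
contact_force: [-0.5, -1.7, 1.8]
grip_width: 13.9
```

```bash
cat > s.py <<'E'
from plant import *
import numpy as np
np.set_printoptions(precision=4,suppress=True)
o=get_obs();print(round(o["time"],2),o["tool_pos"],o["tcp_rot"],"F",o["contact_force"],"M",o["moment"],"tau6",o["tau"][5],"w",o["grip_width"],"q6",o["joint_positions"][5])
E
python3 s.py
```

```text
15.15 [540.2745 226.852   60.8066] [3.1415 0.0002 1.6045] F [-0.4826 -1.7202  1.7877] M [-0.1757 -0.1062 -0.2053] tau6 -0.21221342962235212 w 13.876861566495213 q6 -1.3374187117645422
```

drive_tool(deltas=[{"hand": 1,"tx": 0,"ty": 0,"tz": 0,"wx": 0,"wy": 0,"wz": 0.3},{"hand": 1,"tx": 0,"ty": 0,"tz": 0,"wx": 0,"wy": 0,"wz": 0.3},{"hand": 1,"tx": 0,"ty": 0,"tz": 0,"wx": 0,"wy": 0,"wz": 0.3},{"hand": 1,"tx": 0,"ty": 0,"tz": 0,"wx": 0,"wy": 0,"wz": 0.3}])

```text
time: 15.48
tool_pos: [540.3, 226.8, 60.8]
tcp_rot: [3.141, 0.001, 1.5]
contact_force: [0.5, -1.9, 1.8]
grip_width: 13.7
```

```bash
python3 s.py
```

```text
15.48 [540.2786 226.8401  60.8091] [3.1413 0.0006 1.4999] F [ 0.4541 -1.8652  1.7809] M [-0.2051 -0.0963  0.2979] tau6 -0.1264080684632063 w 13.66095991908547 q6 -1.2323118457870872
```

drive_tool(deltas=[{"hand": 1,"tx": 0,"ty": 0,"tz": 0,"wx": 0,"wy": 0,"wz": 0.3},{"hand": 1,"tx": 0,"ty": 0,"tz": 0,"wx": 0,"wy": 0,"wz": 0.3},{"hand": 1,"tx": 0,"ty": 0,"tz": 0,"wx": 0,"wy": 0,"wz": 0.3},{"hand": 1,"tx": 0,"ty": 0,"tz": 0,"wx": 0,"wy": 0,"wz": 0.3}])

```text
time: 15.82
tool_pos: [540.3, 226.8, 60.8]
tcp_rot: [3.141, 0.001, 1.395]
contact_force: [-0.4, -0.9, 2.7]
grip_width: 13.6
```

```bash
python3 s.py
```

```text
15.82 [540.3044 226.845   60.8241] [3.1412 0.0005 1.3951] F [-0.4046 -0.949   2.7004] M [-0.1734 -0.1214  0.3141] tau6 -0.12615553569048643 w 13.631148926580455 q6 -1.1275458155438232
```

drive_tool(deltas=[{"hand": 1,"tx": 0,"ty": 0,"tz": 0,"wx": 0,"wy": 0,"wz": 0.3},{"hand": 1,"tx": 0,"ty": 0,"tz": 0,"wx": 0,"wy": 0,"wz": 0.3},{"hand": 1,"tx": 0,"ty": 0,"tz": 0,"wx": 0,"wy": 0,"wz": 0.3},{"hand": 1,"tx": 0,"ty": 0,"tz": 0,"wx": 0,"wy": 0,"wz": 0.3}])

```text
time: 16.15
tool_pos: [540.3, 226.8, 60.8]
tcp_rot: [3.141, 0.001, 1.29]
contact_force: [-0.4, -1.6, 1.7]
grip_width: 14.0
```

```bash
python3 s.py
```

```text
16.15 [540.2793 226.8194  60.8152] [3.1412 0.0005 1.2904] F [-0.4294 -1.5657  1.7246] M [-0.2229 -0.146   0.3056] tau6 -0.09672711370512843 w 13.975220863491451 q6 -1.0228700508105941
```

drive_tool(deltas=[{"hand": 1,"tx": 0,"ty": 0,"tz": 0,"wx": 0,"wy": 0,"wz": 0.3},{"hand": 1,"tx": 0,"ty": 0,"tz": 0,"wx": 0,"wy": 0,"wz": 0.3},{"hand": 1,"tx": 0,"ty": 0,"tz": 0,"wx": 0,"wy": 0,"wz": 0.3},{"hand": 1,"tx": 0,"ty": 0,"tz": 0,"wx": 0,"wy": 0,"wz": 0.3}])

```text
time: 16.48
tool_pos: [540.2, 226.8, 60.8]
tcp_rot: [3.141, 0.001, 1.186]
contact_force: [-0.2, -1.6, 2.5]
grip_width: 13.6
```

```bash
python3 s.py
```

```text
16.48 [540.2475 226.8022  60.8026] [3.1412 0.0006 1.1857] F [-0.187  -1.5781  2.4605] M [-0.226  -0.1451  0.3068] tau6 -0.09647520259022713 w 13.580430010181994 q6 -0.9181233556927171
```

drive_tool(deltas=[{"hand": 1,"tx": 0,"ty": 0,"tz": 0,"wx": 0,"wy": 0,"wz": 0.3},{"hand": 1,"tx": 0,"ty": 0,"tz": 0,"wx": 0,"wy": 0,"wz": 0.3},{"hand": 1,"tx": 0,"ty": 0,"tz": 0,"wx": 0,"wy": 0,"wz": 0.3},{"hand": 1,"tx": 0,"ty": 0,"tz": 0,"wx": 0,"wy": 0,"wz": 0.3}])

```text
time: 16.82
tool_pos: [540.3, 226.8, 60.8]
tcp_rot: [3.141, 0.0, 1.081]
contact_force: [-0.1, -2.2, 1.4]
grip_width: 14.1
```

```bash
python3 s.py
```

```text
16.82 [540.2678 226.8312  60.7986] [3.1411 0.0005 1.081 ] F [-0.1348 -2.1819  1.3917] M [-0.1587 -0.0772  0.3018] tau6 -0.09666938334703445 w 14.053016490934702 q6 -0.8134432221286937
```

drive_tool(deltas=[{"hand": 1,"tx": 0,"ty": 0,"tz": 0,"wx": 0,"wy": 0,"wz": 0.3},{"hand": 1,"tx": 0,"ty": 0,"tz": 0,"wx": 0,"wy": 0,"wz": 0.3},{"hand": 1,"tx": 0,"ty": 0,"tz": 0,"wx": 0,"wy": 0,"wz": 0.3}])

```text
time: 17.07
tool_pos: [540.3, 226.8, 60.8]
tcp_rot: [3.141, 0.0, 1.003]
contact_force: [-1.0, -1.5, 1.4]
grip_width: 13.8
```

```bash
python3 s.py
```

```text
17.07 [540.2725 226.8204  60.8018] [3.141  0.0004 1.0026] F [-0.9735 -1.5158  1.445 ] M [-0.255  -0.1297  0.2742] tau6 -0.09669771417975426 w 13.810566213475765 q6 -0.7349221188686539
```

drive_tool(deltas=[{"hand": 1,"tx": 0,"ty": 0,"tz": 0,"wx": 0,"wy": 0,"wz": 0.3},{"hand": 1,"tx": 0,"ty": 0,"tz": 0,"wx": 0,"wy": 0,"wz": 0.3},{"hand": 1,"tx": 0,"ty": 0,"tz": 0,"wx": 0,"wy": 0,"wz": 0.3}])

```text
time: 17.32
tool_pos: [540.3, 226.8, 60.8]
tcp_rot: [3.141, 0.0, 0.924]
contact_force: [0.0, -1.2, 2.2]
grip_width: 14.0
```

```bash
python3 s.py
```

```text
17.32 [540.291  226.8087  60.807 ] [3.1409 0.0004 0.924 ] F [ 0.0028 -1.244   2.1634] M [-0.2363 -0.126   0.3013] tau6 -0.09665012592449784 w 14.030306860463702 q6 -0.6563778303119213
```

drive_tool(deltas=[{"hand": 1,"tx": 0,"ty": 0,"tz": 0,"wx": 0,"wy": 0,"wz": 0.3},{"hand": 1,"tx": 0,"ty": 0,"tz": 0,"wx": 0,"wy": 0,"wz": 0.3},{"hand": 1,"tx": 0,"ty": 0,"tz": 0,"wx": 0,"wy": 0,"wz": 0.3}])

```text
time: 17.57
tool_pos: [540.3, 226.8, 60.8]
tcp_rot: [3.141, 0.0, 0.845]
contact_force: [-0.8, -1.7, 2.6]
grip_width: 14.2
```

```bash
python3 s.py
```

```text
17.57 [540.2917 226.8027  60.8303] [3.1409 0.0003 0.8454] F [-0.8209 -1.6986  2.5833] M [-0.2692 -0.1176  0.3362] tau6 -0.09664004668593407 w 14.194071153047908 q6 -0.5778288071592588
```

drive_tool(deltas=[{"hand": 1,"tx": 0,"ty": 0,"tz": 0,"wx": 0,"wy": 0,"wz": 0.3},{"hand": 1,"tx": 0,"ty": 0,"tz": 0,"wx": 0,"wy": 0,"wz": 0.3},{"hand": 1,"tx": 0,"ty": 0,"tz": 0,"wx": 0,"wy": 0,"wz": 0.3}])

```text
time: 17.82
tool_pos: [540.3, 226.8, 60.8]
tcp_rot: [3.141, 0.0, 0.767]
contact_force: [-0.3, -2.0, 1.9]
grip_width: 13.9
```

```bash
python3 s.py
```

```text
17.82 [540.2821 226.7956  60.8123] [3.1409 0.0003 0.7669] F [-0.2723 -2.0309  1.8791] M [-0.3128 -0.1215  0.3814] tau6 -0.09668008424341679 w 13.893247525155461 q6 -0.4993042323963151
```

drive_tool(deltas=[{"hand": 1,"tx": 0,"ty": 0,"tz": 0,"wx": 0,"wy": 0,"wz": 0.2}])

```text
time: 17.9
tool_pos: [540.3, 226.8, 60.8]
tcp_rot: [3.141, 0.0, 0.749]
contact_force: [-0.3, -2.0, 2.2]
grip_width: 13.7
```

```bash
python3 s.py
```

```text
17.9 [540.2739 226.7989  60.7897] [3.141  0.0003 0.7492] F [-0.2997 -1.9551  2.2467] M [-0.3078 -0.0857  0.3392] tau6 0.16428000759333372 w 13.674280566064414 q6 -0.4817081643571705
```

drive_tool(deltas=[{"hand": 1,"tx": 0,"ty": 0,"tz": 0,"wx": 0,"wy": 0,"wz": 0.2}])

```text
time: 17.98
tool_pos: [540.3, 226.8, 60.8]
tcp_rot: [3.141, 0.0, 0.732]
contact_force: [-0.2, -2.4, 3.0]
grip_width: 13.9
```

```bash
python3 s.py
```

```text
17.98 [540.2678 226.813   60.7885] [3.141  0.0003 0.7319] F [-0.2048 -2.4479  2.985 ] M [-0.3653 -0.0935  0.2927] tau6 0.05712995189242065 w 13.896062138320096 q6 -0.46438309621413754
```

drive_tool(deltas=[{"hand": 1,"tx": 0,"ty": 0,"tz": 0,"wx": 0,"wy": 0,"wz": 0.2}])

```text
time: 18.07
tool_pos: [540.3, 226.8, 60.8]
tcp_rot: [3.141, 0.0, 0.714]
contact_force: [0.0, -2.7, 2.4]
grip_width: 13.9
```

```bash
python3 s.py
```

```text
18.07 [540.2891 226.8201  60.8225] [3.1411 0.0001 0.714 ] F [ 0.005  -2.6514  2.3621] M [-0.4524 -0.0437  0.2589] tau6 0.02987378742545843 w 13.894192028609082 q6 -0.4465983255089593
```

drive_tool(deltas=[{"hand": 1,"tx": 0,"ty": 0,"tz": 0,"wx": 0,"wy": 0,"wz": 0.2}])

```text
time: 18.15
tool_pos: [540.3, 226.8, 60.8]
tcp_rot: [3.141, 0.0, 0.696]
contact_force: [-0.6, -4.7, 3.4]
grip_width: 13.8
```

```bash
python3 s.py
```

```text
18.15 [540.2649 226.8003  60.8008] [3.1412 0.0002 0.6961] F [-0.6118 -4.7404  3.3963] M [-0.5559 -0.0623  0.3447] tau6 0.029487675055861473 w 13.848141675644895 q6 -0.42883561697546313
```

```bash
python3 - <<'E'
from plant import *
import cv2
for n,(a,b,c,d),f in(("scene",(220,310,260,440),4.4),("top",(180,280,190,390),4)):
    im=capture(n)[:,:,::-1];cv2.imwrite(f"pics/{n}1.png",im)
    cv2.imwrite(f"pics/{n}1c.png",cv2.resize(im[a:b,c:d],None,fx=f,fy=f,interpolation=cv2.INTER_CUBIC))
E
python3 s.py
```

```text
18.25 [540.2649 226.8357  60.8071] [3.1413 0.0001 0.6966] F [-0.6714 -2.357   2.6743] M [-0.5611 -0.0402  0.1555] tau6 0.4270225949585438 w 13.876938564305824 q6 -0.4293672117993575
```

View pics/scene1c.png

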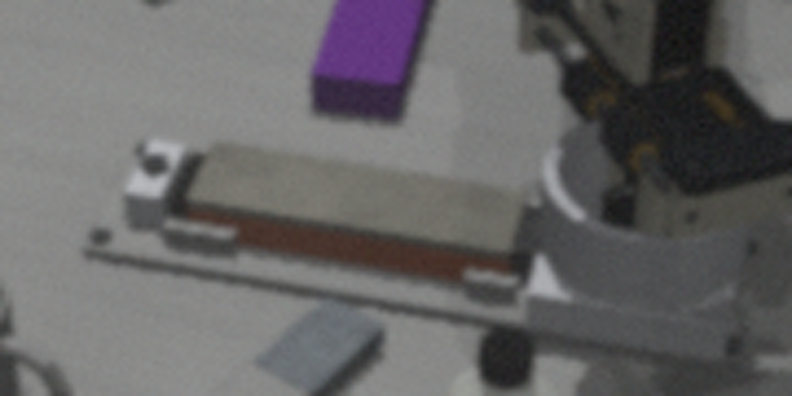

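View pics/top1c.png

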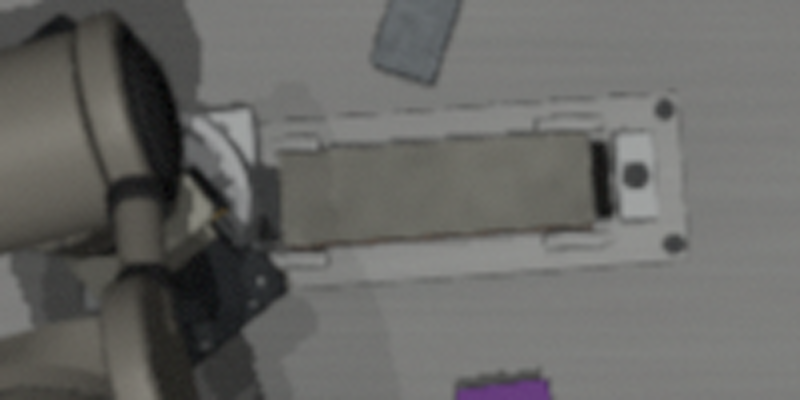

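drive_tool(deltas=[{"hand": 1,"tx": 0,"ty": 0,"tz": 0,"wx": 0,"wy": 0,"wz": 0.2}])

```text
time: 18.33
tool_pos: [540.3, 226.8, 60.8]
tcp_rot: [3.141, 0.0, 0.68]
contact_force: [0.3, -3.2, 3.8]
grip_width: 14.2
```

```bash
python3 s.py
```

```text
18.33 [540.2632 226.8266  60.79  ] [3.1413 0.0001 0.6796] F [ 0.2853 -3.2379  3.7691] M [-0.5787 -0.0849  0.342 ] tau6 -0.15156271867454052 w 14.167498346570184 q6 -0.412456930039988
```

drive_tool(deltas=[{"hand": 1,"tx": 0,"ty": 0,"tz": 0,"wx": 0,"wy": 0,"wz": 0.2}])

```text
time: 18.42
tool_pos: [540.3, 226.8, 60.8]
tcp_rot: [3.141, 0.0, 0.661]
contact_force: [0.2, -3.6, 3.9]
grip_width: 14.0
```

```bash
python3 s.py
```

```text
18.42 [540.2754 226.8177  60.7996] [3.1412 0.0001 0.6609] F [ 0.2106 -3.6416  3.9437] M [-0.6233 -0.0508  0.2625] tau6 -0.02428766107186675 w 13.955600924965145 q6 -0.39367009612321846
```

drive_tool(deltas=[{"hand": 1,"tx": 0,"ty": 0,"tz": 0,"wx": 0,"wy": 0,"wz": 0.2},{"hand": 1,"tx": 0,"ty": 0,"tz": 0,"wx": 0,"wy": 0,"wz": 0.2},{"hand": 1,"tx": 0,"ty": 0,"tz": 0,"wx": 0,"wy": 0,"wz": 0.2}])

```text
time: 18.67
tool_pos: [540.3, 226.8, 60.8]
tcp_rot: [3.141, 0.0, 0.608]
contact_force: [-0.8, -4.4, 5.2]
grip_width: 14.0
```

```bash
python3 s.py
```

```text
18.67 [540.2553 226.8354  60.7789] [3.1412 0.0001 0.6082] F [-0.8015 -4.4083  5.1501] M [-0.7505 -0.0544  0.3004] tau6 0.03866921877488494 w 14.008364403136301 q6 -0.34104025560925927
```

```bash
python3 - <<'E'
from plant import *
import cv2
im=capture("wrist")[:,:,::-1];cv2.imwrite(f"pics/w7.png",im)
im=capture("scene")[:,:,::-1];cv2.imwrite(f"pics/s7.png",im)
cv2.imwrite("pics/s7c.png",cv2.resize(im[180:310,340:480],None,fx=4.4,fy=4.4,interpolation=cv2.INTER_CUBIC))
E
python3 s.py
```

```text
18.77 [540.2665 226.8388  60.8017] [3.1413 0.     0.6089] F [-0.6544 -4.7246  5.1226] M [-0.8924 -0.024   0.1929] tau6 0.4250098206102848 w 13.955330932572812 q6 -0.34176989601416635
```

View pics/w7.png

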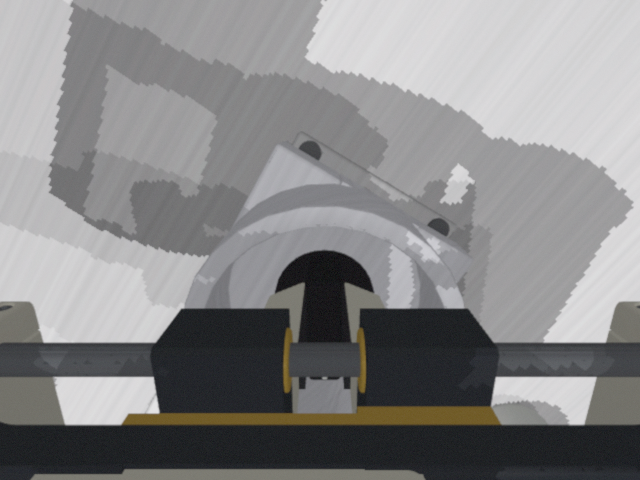

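View pics/s7c.png

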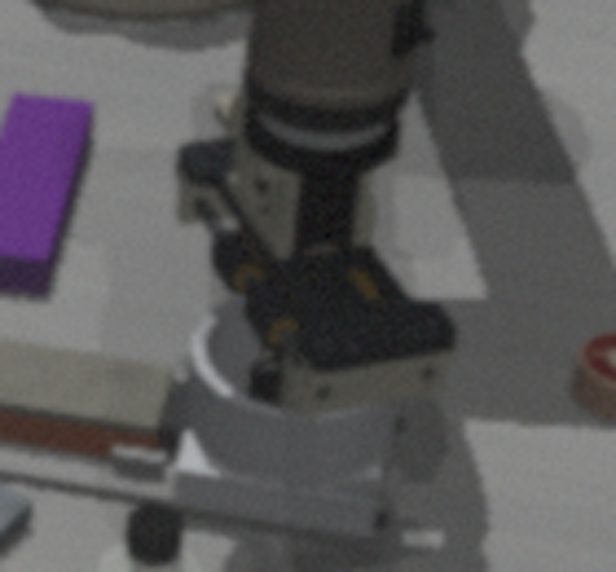

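```bash
python3 - <<'E'
import cv2,json
from h import *
im=cv2.imread("pics/w5.png")
cv2.imwrite("pics/w5p.png",cv2.convertScaleAbs(cv2.resize(im[285:345,270:375],None,fx=7.5,fy=7.5,interpolation=cv2.INTER_CUBIC),alpha=1.0))
im=cv2.imread("pics/w2.png")
cv2.imwrite("pics/w2p.png",cv2.convertScaleAbs(cv2.resize(im[260:315,295:370],None,fx=10,fy=10,interpolation=cv2.INTER_CUBIC),alpha=1.8))
E
```

```text
(no output)
```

View pics/w2p.png

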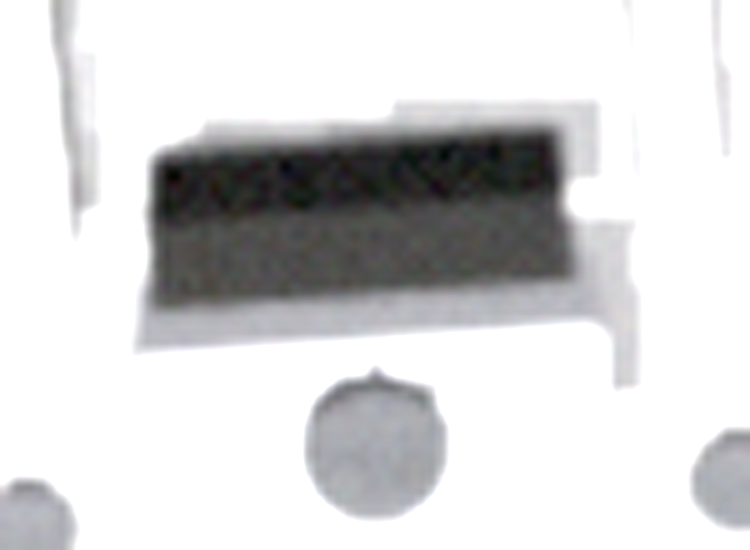

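View pics/w5p.png

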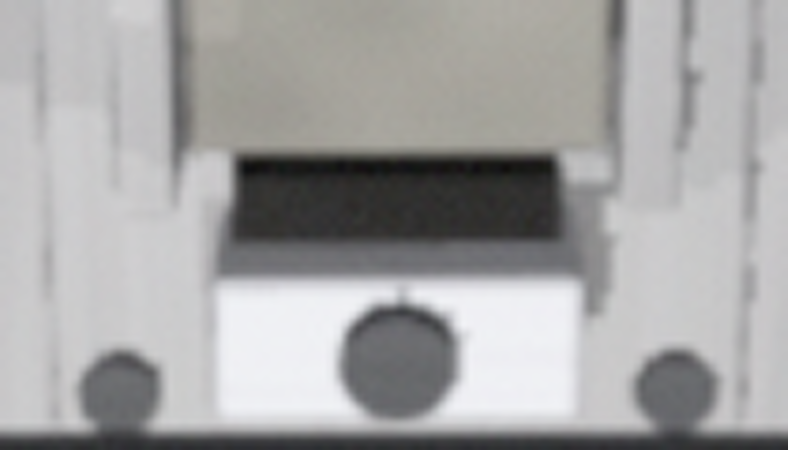

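```bash
python3 - <<'E'
import json
from h import *
p=(552.1,77.35,.072)
def hy(X):
    c,s=np.cos(p[2]),np.sin(p[2]);return np.round((c*(X[0]-p[0])+s*(X[1]-p[1]),-s*(X[0]-p[0])+c*(X[1]-p[1])),2)
c2=json.load(open("w2.json"));c5=json.load(open("w5.json"))
f2=lambda u,v:(295+(u+.5)/10-.5,260+(v+.5)/10-.5)
f5=lambda u,v:(270+(u+.5)/7.5-.5,285+(v+.5)/7.5-.5)
print("pad top w2",hy(pix2w(c2,f2(155,218),28)),hy(pix2w(c2,f2(558,195),28)))
print("pad back top",hy(pix2w(c2,f2(155,306),28)),hy(pix2w(c2,f2(572,278),28)))
print("pad bottom z10",hy(pix2w(c2,f2(155,155),10)),hy(pix2w(c2,f2(558,130),10)),hy(pix2w(c2,f2(558,130),8)))
print("w5 stone far",hy(pix2w(c5,f5(190,152),36)),hy(pix2w(c5,f5(605,152),36)))
print("w5 pad",hy(pix2w(c5,f5(240,175),28)),hy(pix2w(c5,f5(558,172),28)),"back",hy(pix2w(c5,f5(235,240),28)))
print("w5 stone near",hy(pix2w(c5,(322,108.5),36)))
E
```

```text
pad top w2 [-20.78 -96.64] [ 20.87 -97.15]
pad back top [ -21.64 -106.6 ] [  21.81 -106.63]
pad bottom z10 [-21.52 -97.34] [ 22.   -97.65] [ 22.08 -98.52]
w5 stone far [-26.67 -89.33] [ 26.9  -89.37]
w5 pad [-20.78 -96.97] [ 21.38 -96.56] back [ -21.61 -106.67]
w5 stone near [-0.35 90.48]
```

drive_tool(deltas=[{"hand": 1,"tx": 0,"ty": 0,"tz": 0,"wx": 0,"wy": 0,"wz": 0.2},{"hand": 1,"tx": 0,"ty": 0,"tz": 0,"wx": 0,"wy": 0,"wz": 0.2},{"hand": 1,"tx": 0,"ty": 0,"tz": 0,"wx": 0,"wy": 0,"wz": 0.2}])

```text
time: 19.02
tool_pos: [540.3, 226.8, 60.8]
tcp_rot: [3.141, 0.0, 0.556]
contact_force: [-0.4, -5.2, 4.6]
grip_width: 13.9
```

```bash
python3 s.py
```

```text
19.02 [540.2675 226.8263  60.7863] [3.1413 0.0001 0.5564] F [-0.3572 -5.2187  4.6375] M [-0.831  -0.0811  0.3234] tau6 0.03610905725508928 w 13.91556039590865 q6 -0.28923937520760246
```

drive_tool(deltas=[{"hand": 1,"tx": 0,"ty": 0,"tz": 0,"wx": 0,"wy": 0,"wz": 0.2},{"hand": 1,"tx": 0,"ty": 0,"tz": 0,"wx": 0,"wy": 0,"wz": 0.2}])

```text
time: 19.18
tool_pos: [540.3, 226.8, 60.8]
tcp_rot: [3.141, 0.0, 0.522]
contact_force: [-0.6, -5.6, 4.9]
grip_width: 13.9
```

```bash
python3 s.py
```

```text
19.18 [540.281  226.8304  60.7901] [3.1412 0.     0.5215] F [-0.5974 -5.6301  4.9161] M [-0.8255  0.0054  0.3233] tau6 0.056359246373176575 w 13.9341866492296 q6 -0.2543564216609217
```

drive_tool(deltas=[{"hand": 1,"tx": 0,"ty": 0,"tz": 0,"wx": 0,"wy": 0,"wz": 0.2}])

```text
time: 19.27
tool_pos: [540.3, 226.8, 60.8]
tcp_rot: [3.141, 0.0, 0.504]
contact_force: [0.4, -5.3, 4.2]
grip_width: 13.9
```

```bash
python3 s.py
```

```text
19.27 [540.2633 226.8447  60.7774] [3.1413 0.0001 0.5041] F [ 0.3819 -5.2813  4.2019] M [-0.8751  0.0138  0.3668] tau6 0.0721059157513082 w 13.86652031506569 q6 -0.23690400470805223
```

`tau6` now rises by 0.0157 per degree, which is the expected 0.9 N·m/rad, so the stone has reached the pad. About 4.5° remains.

drive_tool(deltas=[{"hand": 1,"tx": 0,"ty": 0,"tz": 0,"wx": 0,"wy": 0,"wz": 0.2},{"hand": 1,"tx": 0,"ty": 0,"tz": 0,"wx": 0,"wy": 0,"wz": 0.2},{"hand": 1,"tx": 0,"ty": 0,"tz": 0,"wx": 0,"wy": 0,"wz": 0.2}])

```text
time: 19.52
tool_pos: [540.3, 226.8, 60.8]
tcp_rot: [3.141, -0.0, 0.452]
contact_force: [-0.3, -5.0, 6.0]
grip_width: 13.8
```

```bash
python3 s.py
```

```text
19.52 [540.2783 226.8499  60.7672] [ 3.1412 -0.      0.4519] F [-0.2656 -4.98    5.96  ] M [-0.8426 -0.0062  0.3909] tau6 0.11777628678828478 w 13.797681378210292 q6 -0.18461377714770666
```

drive_tool(deltas=[{"hand": 1,"tx": 0,"ty": 0,"tz": 0,"wx": 0,"wy": 0,"wz": 0.2},{"hand": 1,"tx": 0,"ty": 0,"tz": 0,"wx": 0,"wy": 0,"wz": 0.2}])

```text
time: 19.68
tool_pos: [540.3, 226.8, 60.8]
tcp_rot: [3.141, 0.0, 0.417]
contact_force: [-0.9, -4.3, 5.2]
grip_width: 13.7
```

```bash
python3 s.py
```

```text
19.68 [540.2624 226.8299  60.7895] [3.1412 0.     0.4171] F [-0.9237 -4.2502  5.2454] M [-0.8464 -0.0043  0.4874] tau6 0.1481245458126068 w 13.740428161084266 q6 -0.1497710055160777
```

That puts the jaw at about 13–16 N. I'll let go and withdraw straight up.

drive_tool(deltas=[{"hand": 1,"tx": 0,"ty": 0,"tz": 0,"wx": 0,"wy": 0,"wz": 0},{"hand": 0.13,"tx": 0,"ty": 0,"tz": 0,"wx": 0,"wy": 0,"wz": 0},{"hand": 0.13,"tx": 0,"ty": 0,"tz": 0,"wx": 0,"wy": 0,"wz": 0},{"hand": 0.13,"tx": 0,"ty": 0,"tz": 0,"wx": 0,"wy": 0,"wz": 0},{"hand": 0.13,"tx": 0,"ty": 0,"tz": 0,"wx": 0,"wy": 0,"wz": 0},{"hand": 0.13,"tx": 0,"ty": 0,"tz": 0,"wx": 0,"wy": 0,"wz": 0},{"hand": 0.13,"tx": 0,"ty": 0,"tz": 0,"wx": 0,"wy": 0,"wz": 0}])

```text
time: 20.27
tool_pos: [540.1, 227.2, 60.5]
tcp_rot: [-3.141, 0.0, 0.418]
contact_force: [-0.8, -0.1, 0.1]
grip_width: 39.4
```

```bash
python3 s.py
```

```text
20.27 [540.1247 227.1678  60.5156] [-3.1414  0.0002  0.4179] F [-0.8431 -0.0822  0.1006] M [ 0.0201 -0.2163 -0.0112] tau6 0.0017314067372353747 w 39.424739180343984 q6 -0.1506757423582472
```

drive_tool(deltas=[{"hand": 0.13,"tx": 0,"ty": 0,"tz": -0.2,"wx": 0,"wy": 0,"wz": 0},{"hand": 0.13,"tx": 0,"ty": 0,"tz": -0.4,"wx": 0,"wy": 0,"wz": 0},{"hand": 0.13,"tx": 0,"ty": 0,"tz": -0.7,"wx": 0,"wy": 0,"wz": 0},{"hand": 0.13,"tx": 0,"ty": 0,"tz": -0.9,"wx": 0,"wy": 0,"wz": 0},{"hand": 0.13,"tx": 0,"ty": 0,"tz": -0.9,"wx": 0,"wy": 0,"wz": 0},{"hand": 0.13,"tx": 0,"ty": 0,"tz": -0.7,"wx": 0,"wy": 0,"wz": 0},{"hand": 0.13,"tx": 0,"ty": 0.9,"tz": -0.2,"wx": 0,"wy": 0,"wz": 0.9},{"hand": 0.13,"tx": 0,"ty": 0.9,"tz": 0,"wx": 0,"wy": 0,"wz": 0.9},{"hand": 0.13,"tx": 0,"ty": 0.9,"tz": 0,"wx": 0,"wy": 0,"wz": 0.9},{"hand": 0.13,"tx": 0,"ty": 0.9,"tz": 0,"wx": 0,"wy": 0,"wz": 0.9},{"hand": 0.13,"tx": 0,"ty": 0.5,"tz": 0,"wx": 0,"wy": 0,"wz": 0.9},{"hand": 0.13,"tx": 0,"ty": 0,"tz": 0,"wx": 0,"wy": 0,"wz": 0},{"hand": 0.13,"tx": 0,"ty": 0,"tz": 0,"wx": 0,"wy": 0,"wz": 0},{"hand": 0.13,"tx": 0,"ty": 0,"tz": 0,"wx": 0,"wy": 0,"wz": 0}])

```text
time: 21.43
tool_pos: [584.5, 70.8, 221.1]
tcp_rot: [-3.141, -0.0, 0.027]
contact_force: [-0.2, -0.5, 0.3]
grip_width: 39.7
```

```bash
python3 - <<'E'
from plant import *
from h import *
import json
cm=camera_model("wrist")
im=capture("wrist")[:,:,::-1];cv2.imwrite("pics/w8.png",im)
json.dump({k:np.array(v).tolist() for k,v in cm.items()},open("w8.json","w"))
im=capture("top")[:,:,::-1];cv2.imwrite("pics/t8.png",im)
E
python3 s.py
```

```text
21.53 [584.4624  71.4034 220.9306] [-3.1414 -0.0002  0.0277] F [-0.285  -0.0089 -0.5788] M [-0.0332 -0.107   0.0381] tau6 -0.0052876917470712215 w 40.00100926043401 q6 -0.0364240601083065
```

View pics/w8.png

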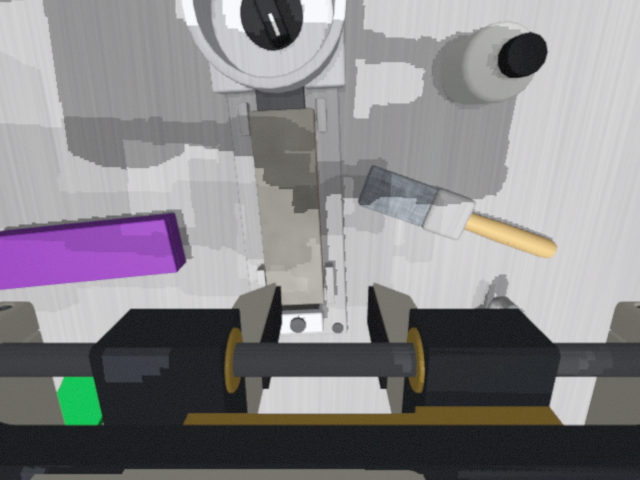

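View pics/t8.png

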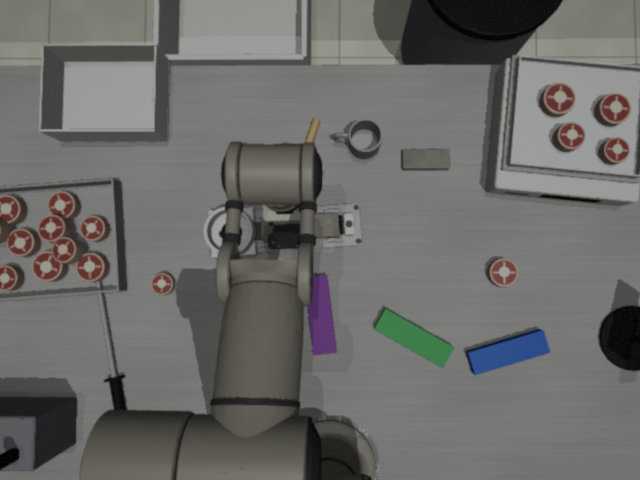

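```bash
python3 - <<'E'
import cv2
im=cv2.imread("pics/w8.png")
a=cv2.resize(im[0:60,225:320],None,fx=7,fy=7,interpolation=cv2.INTER_CUBIC)
cv2.imwrite("pics/w8a.png",cv2.convertScaleAbs(a,alpha=2.2))
cv2.imwrite("pics/w8b.png",cv2.resize(im[80:120,225:345],None,fx=6.5,fy=6.5,interpolation=cv2.INTER_CUBIC))
cv2.imwrite("pics/w8c.png",cv2.convertScaleAbs(cv2.resize(im[285:345,245:355],None,fx=7,fy=7,interpolation=cv2.INTER_CUBIC),alpha=1.5))
E
```

```text
(no output)
```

View pics/w8a.png

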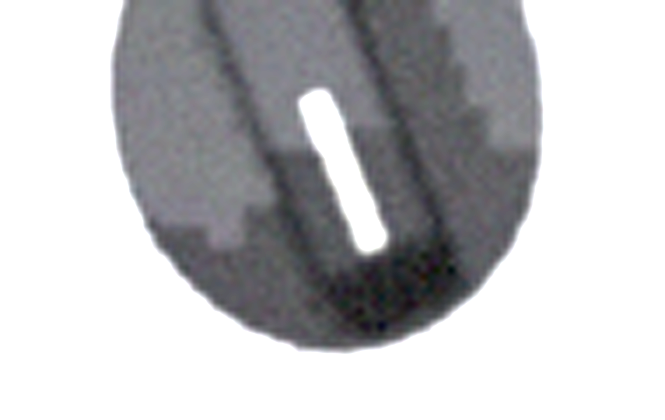

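View pics/w8b.png

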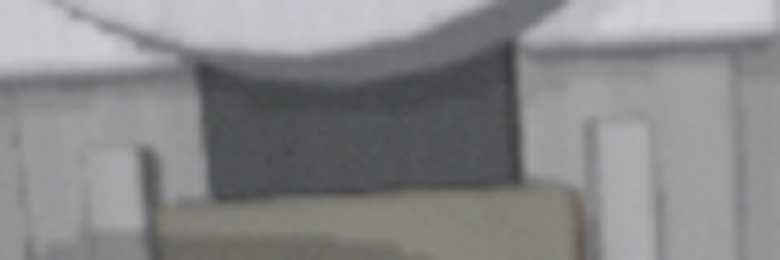

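View pics/w8c.png

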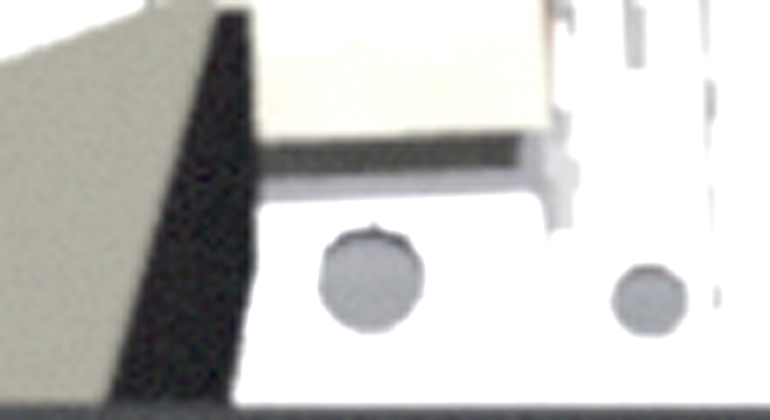

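```bash
python3 - <<'E'
import json
from h import *
p=(552.1,77.35,.072)
def hy(X):
    c,s=np.cos(p[2]),np.sin(p[2]);return np.round((c*(X[0]-p[0])+s*(X[1]-p[1]),-s*(X[0]-p[0])+c*(X[1]-p[1])),2)
c=json.load(open("w8.json"))
fa=lambda u,v:(225+(u+.5)/7-.5,(v+.5)/7-.5)
fb=lambda u,v:(225+(u+.5)/6.5-.5,80+(v+.5)/6.5-.5)
fc=lambda u,v:(245+(u+.5)/7-.5,285+(v+.5)/7-.5)
d=pix2w(c,fa(370,248),72)-pix2w(c,fa(316,92),72);print("knob",.072-np.arctan2(d[1],d[0]))
d=pix2w(c,fa(440,235),72)-pix2w(c,fa(355,0),72);print("edge",.072-np.arctan2(d[1],d[0]))
print("near",hy(pix2w(c,fb(370,192),36)),"far",hy(pix2w(c,fc(263,136),36)),hy(pix2w(c,fc(520,130),36)))
print("padback",hy(pix2w(c,fc(263,175),28)),hy(pix2w(c,fc(518,165),28)))
E
```

```text
knob 1.2807643748152941
edge 1.2577817456548477
near [ 0.8  82.04] far [-12.93 -97.05] [ 22.82 -97.73]
padback [ -14.61 -107.4 ] [  21.94 -107.44]
```

```bash
python3 -c "
from plant import *
print(close_job())"; python3 s.py
```

```text
the job is handed in; nothing more can be done
None
the job is handed in; nothing more can be done
```

The whetstone is clamped in the holder. It lies flat between the cheeks, with the jaw on its near end and its far end against the sprung pad. I then let go of the knob, withdrew the arm and handed the job in at about 21.5 s.

- **Stone placement:** before I clamped it, the near end was about 1.5–2 mm short of the jaw face.
- **Knob:** I turned it clockwise to about 1.23 rad by tool angle. The pictures gave 1.26–1.28 rad, so those two differ slightly.
- **Jaw force:** I estimate 13–16 N. It rests mainly on the wrist joint's torque, which rose at the expected 0.9 N·m per rad and implied about 13 N at the end.
    - **Other readings:** the last wrist-moment reading was noisy and implied about 20 N. The pad had moved about 0.8 mm in the pictures, which implies about 10 N. All three are within 8–24 N.
- **Side load:** while turning, a side load of about 5 N and 0.9 N·m built up on the wrist. I didn't find the cause, but it disappeared when I opened the gripper.
- **Last pictures:** the stone is seated. The bystander items I could see look undisturbed, though the arm hid part of the brush and the bottle in the top view (both show in the wrist view).

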